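# Bring a spread circlip down to its groove on the carousel axle

### The job

Refit the circlip that keeps the sample carousel on its axle stub: pick up the bent-nose circlip pliers, whose tips already sit in the ring's eyes, squeeze the handles right up to their stop so that the ring is spread, and slide it from above down over the axle stub until it lies flat on the washer, level with the groove. Do not let it snap in: finish still holding the pliers squeezed, with the ring open round the groove, because I want to check it before it closes. Leave the bottle, the vial and the beaker where they stand.

Things in the scene. Friction and masses are not known exactly. Their poses are not given: they have to be found in the camera images.
- pliers_grip (a point): Bent-nose circlip pliers, grey handles, 180 mm long, 0.2 kg, lying level on a low rest. Point midway between the two handles where they are gripped, half-way up; x runs along the pliers to the tips, z up. Handles: one either side (y), 12 mm high, 9 mm thick. Over their outer faces here: 65 mm at rest (each face flares 0.18 rad to the rear), 44 mm and parallel at the stop. Pivot 55 mm ahead.
- handle_left (a joint): Angle of one handle: 0 at rest (ring closed), grows as the handles are squeezed together, 0.18 rad at the stop (ring fully spread). The other handle moves alike. A spring pushes back with 4 N on each handle at rest, rising to 12 N at the stop, when gripped at the grip point; beyond that the stop takes the load.
- ring_center (a point): Circlip, an open steel ring 2.5 mm thick, 47 mm outside, lying level on the downturned pliers' tips, which stay in its eyes. Bore 38 mm at rest (too small for the axle), 44 mm when fully spread. Point: centre of the spread bore, mid-thickness; 126 mm ahead (+x) of the grip point, 18 mm below it. Axes parallel to the grip point's.
- axle_groove (a point): Upright steel axle stub, 40 mm in diameter, on a sample carousel (white box 200 mm square, turntable 184 mm across, its top 54 mm up). Point on the axis, half-way up the 3.4 mm groove, 72 mm above the bench; z up. The groove begins at the upper face of the 66 mm washer (70 mm up), so a ring lying on the washer is level with it. Stub end 17 mm above the point, 2.5 mm chamfer.
- rest: White instrument rest under the pliers, fixed. Origin: underside, below the pivot; x as the pliers. Base plate 5 mm thick, 100 mm wide, 165 mm long. The pliers lie on two cross walls, tops 28 mm above the bench, one under the pivot (x -2 to 10 mm), one under the handle ends (x -114 to -102 mm), each with 7 mm horns at its ends; between the walls there is room for fingers beside the handles.
- reagent_bottle: Bystander: white bottle, 52 mm in diameter, 100 mm tall, origin at the centre of its underside. To be left alone.
- vial: Bystander: small glass vial with grey cap, 26 mm in diameter, 50 mm tall, origin at the centre of its underside. To be left alone.
- beaker: Bystander: small open white beaker, 64 mm in diameter, 60 mm tall, origin at the centre of its underside. To be left alone.
There are look-alikes about, which are no part of the job. Leave any blue or purple look-alike of the rest alone.

How it is judged (in metres and radians):
On the way, in this order (a step that is already met when the one before it is completed fails the run):
1. the pliers are held in the gripper, lifted off their rest (height (world z) of pliers_grip above 0.055 m and contact force between the fingers and pliers above 1 N and contact force between pliers and rest below 0.1 N), for 0.2 s.
2. the ring is spread and is above the end of the axle stub (value of joint handle_left above 0.155 rad and horizontal distance between ring_center and axle_groove below 0.01 m and z of ring_center in the frame of axle_groove between 0.017 and 0.12 m), for 0.1 s.
At the end, for the whole second after the job is handed in: Ring round the stub: centred on the axle within 3.5 mm, mid-plane within 2 mm of mid-groove (lying on the washer), level within 0.08 rad, handles still squeezed to the stop (angle over 0.155 rad); the fingers hold the pliers still, off the rest; bottle, vial and beaker moved under 20 mm (horizontal distance between ring_center and axle_groove below 0.0035 m and z of ring_center in the frame of axle_groove between -0.002 and 0.002 m and angle between ring_center's own z axis and vertical below 0.08 rad and value of joint handle_left above 0.155 rad and contact force between the fingers and pliers above 1 N and contact force between pliers and rest below 0.1 N and linear speed of pliers below 0.02 m/s and distance of each of reagent_bottle, vial, beaker from where it was at the start of the episode below 0.02 m); the arm keeps its last pose, push and grip.
It fails at once if the reagent bottle is knocked over or pushed away (distance of reagent_bottle from where it was at the start of the episode above 0.03 m or angle between reagent_bottle's own z axis and vertical above 0.5 rad).
It fails at once if the vial is knocked over or pushed away (distance of vial from where it was at the start of the episode above 0.03 m or angle between vial's own z axis and vertical above 0.5 rad).
It fails at once if the beaker is knocked over or pushed away (distance of beaker from where it was at the start of the episode above 0.03 m or angle between beaker's own z axis and vertical above 0.5 rad).
It also fails if it takes over 40 s, if anything falls off the work surface, if the arm or the gripper's body presses on something with over 40 N, if the wrist force passes 120 N, or if a joint passes its speed limit or range.

### The arm

A 6-joint arm with a two-finger parallel gripper is mounted at the origin on the work surface. World frame = base frame: x ahead of the robot, y to its left, z up, the work surface at z = 0. Lengths are in m, angles in degrees, forces in N, time in s.
With the tool pointing down it reaches from about 0.25 to 0.725 m from the base axis. Payload 9.7 kg.
Tool frame: the origin (TCP) lies at the very end of the fingers, on their centre line; the grasp point (between the pads) lies 19 mm behind it; x points along the fingers, y is the direction in which the jaws open and shut, and the axes are right-handed (so a half turn about x gives the same grasp; the last joint's range is limited). The gripper opens to 85 mm and grips with 20 to 120 N. Pads are 22 mm wide; open, the fingers measure 114 mm over their backs; the gripper's body (76 mm by 85 mm) begins 54 mm behind the grasp point. The pads swing forward as they close: fully open they stand 13 mm farther back than shut.
Start: joints at [-71.677, 4.979, 10.078, 95.1, 0, 90], TCP at [0.173, -0.522, 0.231] pointing down, gripper open.
Joint ranges: [-179.16, 179.16], [-48.56, 103.87], [-65.8, 70.77], [-126.05, 130.52], [-82.76, 87.17], [-180, 180]. Speed limits (degrees/s): [127.2, 127.2, 147.25, 180, 180, 180].

### API

Orientations are given as [roll, pitch, yaw] about the fixed x, y, z axes, in that order (R = Rz(yaw) Ry(pitch) Rx(roll)).
In Python, from workcell import get_obs, cams, bot gives the robot as it stands.
- The arm moves only by the tool apply_moves, never from a script. Its argument "rows" is a list that holds one entry, the list of rows, each a list of 7 numbers: the shift along the tool's x, y, z in mm, then the turn, a rotation vector about the tool's x, y, z in rad, then the opening, from 0 (shut) to 1 (fully open). A call has 1 to 20 rows; each row is the pose to reach, as a shift and turn from the pose measured when the call began, along the tool's axes at that moment; what a row does not reach only later rows make up. A row lasts 1/10 s, in which the tool goes at most 50 mm and 8.59 degrees, less where a joint would pass 70% of its speed; a pose out of reach is approached as far as the arm can. A call with a gripper value outside its range is refused whole. The fingers move at their own pace and stop on an object; "newtons" is the grip in N (left out, the last holds). Time passes only in rows, so rows that repeat a pose let the fingers close. It gives the time, the measured TCP pose, the force and the opening at its end, in the units of the state.
- get_obs(): the state, without advancing time (a new reading comes with each control period).
- cams.camera(name): name is "scene" or "side" or "wrist"; returns a dict with "pixels" (420x560x3 uint8, red, green, blue), "range_z" (420x560 float32, m along the optical axis (not along the pixel's ray), 0 where there is no reading), "fx", "fy", "cx", "cy" (pixels), "D" ([k1, k2, p1, p2, k3] as OpenCV has them; the pictures are not rectified), "eye" and "attitude" of the camera in the world. Camera axes: x right, y up, looking along -z (the intrinsics and any distortion apply to the point x, -y, -z); pixel columns grow to the right and rows downward; lengths in m; the calibration is good to about 2 mm. A picture is of the moment at which its call begins.
- bot.job_done(): hands the job in, once; it reports no verdict.
Trained networks look in a picture, given as the dict that the camera call returned (one of the last four; its "shot" number tells which), for a name from the list of things; names that differ only in an ending like _2 or _b are one class to them, and where a whole thing is asked for, a point or a joint stands for the part that bears it (a point fixed in the world has none). Each returns a list of dicts, best first, with "confidence" (0 to 1); they miss things now and then, are a little off and sometimes report something else, mostly with a low value. They report only what shows in the picture. A call takes as long as a camera call. They do not tell look-alikes from the thing itself.
- cams.find_in(label, picture): "at" ([x, y, z] in m, in world coordinates, good to about 4 mm: the middle of the surface that is visible of it).
The state is a dict: "time": time; "q": joint angles; "qd": joint speeds; "joint_efforts": joint torques, N m; "ee_pos": TCP position; "tcp_rot": TCP orientation; "wrist_force": force on the tool from outside, world axes, zero at the start; "torque": the same for the moment, N m; "opening": finger opening in m.
Only numpy, scipy, OpenCV 4.12 (cv2) and the standard library are available. Lean on these libraries where they do the work, as an engineer would, in place of code of your own. Each camera call takes 0.05 s, during which the arm holds its last target.

## Working session

There is one attempt and no reset: what is moved stays moved. The work goes in short steps, Python scripts to look and compute and a tool call to move; the robot and the scene stay as the last step left them, time stands still between calls to the robot, and variables do not carry over. Pictures are saved under pics/ and viewed, and the job is handed in when it is done.

Besides the shell and the picture viewer there is one more tool, called after ">>>" by a JSON object that holds its "fn" and its "kwargs", one argument or row to a line. apply_moves: Moves the arm, as the interface text tells. Its arguments: {"type":"object","properties":{"rows":{"type":"array"},"newtons":{"type":"number"}},"required":["rows"]}

```bash
ls; mkdir -p pics; cat > h.py <<'E'
import numpy as np, cv2
from scipy.spatial.transform import Rotation as R
from workcell import get_obs, cams, bot
def snap(n,fn):
    p=cams.camera(n); cv2.imwrite('pics/'+fn+'.png',p['pixels'][:,:,::-1]); 
    np.savez('pics/'+fn+'.npz',**{k:np.array(p[k]) for k in ['pixels','range_z','fx','fy','cx','cy','D','eye','attitude']})
    return p
E
python3 - <<'E'
from h import *
o=get_obs(); print(o)
for n in ['scene','side','wrist']:
    p=snap(n,n+'0'); print(n,p['eye'],p['attitude'],p['fx'],p['D'])
    for l in ['pliers_grip','ring_center','axle_groove','rest','reagent_bottle','vial','beaker']:
        try: print(l,[(np.round(d['at'],3).tolist(),round(d['confidence'],2)) for d in cams.find_in(l,p)])
        except Exception as e: print(l,e)
E
```

```text
pics
{'time': 0.0, 'q': array([-7.16778281e+01,  5.01126503e+00,  1.00362296e+01,  9.50995166e+01,
       -6.05986747e-04,  8.99997903e+01]), 'qd': array([-0.05163364, -0.04584623,  0.01159524,  0.03443409, -0.04647543,
       -0.00639452]), 'joint_efforts': array([-2.67848518e-03, -5.20384884e+01,  4.64808691e+01,  1.61499978e-02,
       -2.44479625e-04, -2.58900161e-05]), 'ee_pos': array([ 0.17282648, -0.52191103,  0.23059739]), 'tcp_rot': array([-89.53449822,  89.92544559, 108.78788372]), 'wrist_force': array([-0.25118908,  0.24616227, -0.00518585]), 'torque': array([0.00358044, 0.05202928, 0.00334092]), 'opening': 0.08515265730183323}
scene [ 1.208129   -0.598684    0.74232494] [50.48257154  0.70813645 45.46174496] 393.2916714792126 [-0.10161404  0.          0.          0.          0.        ]
pliers_grip [([0.579, -0.213, 0.033], 0.95)]
ring_center [([0.581, -0.214, 0.033], 0.72)]
axle_groove [([0.56, 0.182, 0.057], 0.84)]
rest [([0.803, -0.269, -0.0], 0.85), ([0.374, -0.418, 0.001], 0.85), ([0.324, -0.138, 0.008], 0.59), ([0.556, -0.237, 0.003], 0.57)]
reagent_bottle [([0.794, 
[... 267 characters left out ...]
 [([0.572, -0.216, 0.039], 0.62)]
ring_center [([0.571, -0.214, 0.039], 0.71)]
axle_groove [([0.532, 0.184, 0.054], 0.85), ([0.601, 0.439, 0.039], 0.55)]
rest [([0.79, -0.277, 0.008], 0.84), ([0.374, -0.416, 0.003], 0.65), ([0.537, -0.234, 0.004], 0.61), ([0.313, -0.137, 0.001], 0.61)]
reagent_bottle [([0.776, -0.048, 0.056], 0.8)]
vial [([0.531, -0.482, 0.05], 0.7)]
beaker [([0.604, 0.433, 0.041], 0.7)]
wrist [ 0.23604331 -0.50083671  0.37414552] [-1.52202795e+01  2.55467580e-02 -7.17809321e+01] 372.4750042167212 [-0.01455029  0.          0.          0.          0.        ]
pliers_grip []
ring_center []
axle_groove []
rest [([0.308, -0.448, 0.003], 0.89)]
reagent_bottle []
vial []
beaker []
```

View pics/scene0.png

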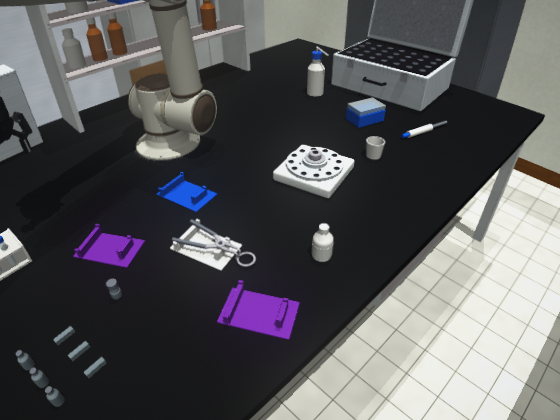

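View pics/side0.png

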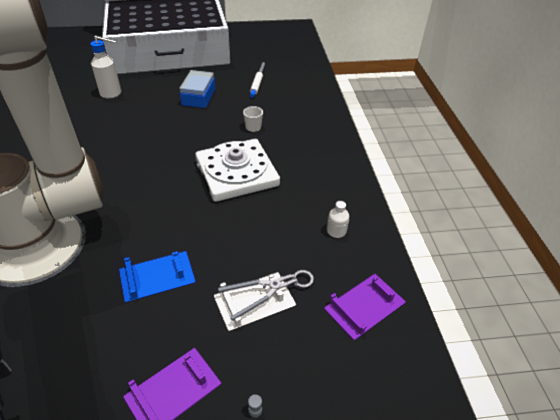

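The scene shows the pliers on the white rest at about (210,243) and the ring at (245,259). The carousel is at (314,165). In the side view the ring is at (303,279) and the axle at (236,155). Next I'll measure.

```bash
cat >> h.py <<'E'
def cam_R(p): 
    return R.from_euler('xyz',p['attitude'],degrees=True).as_matrix()
def unproj(p,uv,z=None):
    """uv Nx2 -> world at depth; """
    K=np.array([[p['fx'],0,p['cx']],[0,p['fy'],p['cy']],[0,0,1.]],float)
    n=cv2.undistortPoints(np.asarray(uv,float).reshape(-1,1,2),K,np.asarray(p['D'],float)).reshape(-1,2)
    d=np.c_[n[:,0],-n[:,1],-np.ones(len(n))]
    return d@cam_R(p).T
def onplane(p,uv,h):
    d=unproj(p,uv); e=np.asarray(p['eye']); return e+d*((h-e[2])/d[:,2])[:,None]
def cloud(p):
    v,u=np.mgrid[0:420,0:560]; uv=np.c_[u.ravel(),v.ravel()]
    z=np.asarray(p['range_z']).ravel(); d=unproj(p,uv)
    P=np.asarray(p['eye'])+d*z[:,None]; P[z<=0]=np.nan
    return P.reshape(420,560,3)
def proj(p,X):
    K=np.array([[p['fx'],0,p['cx']],[0,p['fy'],p['cy']],[0,0,1.]],float)
    c=(np.atleast_2d(X)-p['eye'])@cam_R(p); c=c*[1,-1,-1]
    return cv2.projectPoints(c.reshape(-1,1,3),np.zeros(3),np.zeros(3),K,np.asarray(p['D'],float))[0].reshape(-1,2)
E
python3 - <<'E'
from h import *
for n in ['scene0','side0']:
    p=dict(np.load(f'pics/{n}.npz')); P=cloud(p)
    m=(P[...,0]>.4)&(P[...,0]<.72)&(P[...,1]>-.33)&(P[...,1]<-.15)&(P[...,2]>.012)&(P[...,2]<.07)
    Q=P[m]; print(n,len(Q),np.percentile(Q[:,2],[1,50,90,99]))
    # topdown map
    im=np.zeros((360,640),np.uint8)
    for x,y,z in Q: im[int((-.15-y)*2000),int((x-.4)*2000)]=min(255,z*5000)
    cv2.imwrite(f'pics/td_{n}.png',cv2.dilate(im,np.ones((3,3))))
    m=(P[...,2]>.077)&(P[...,2]<.1)&(abs(P[...,0]-.55)<.08)&(abs(P[...,1]-.18)<.08)
    Q=P[m]; t=Q[Q[:,2]>np.median(Q[:,2])-.004]
    print('stub',len(Q),Q.min(0),Q.max(0),(t.min(0)+t.max(0))/2)
    cv2.imwrite(f'pics/z_{n}.png',cv2.resize(p['pixels'][220:340,150:310][:,:,::-1] if n=='scene0' else p['pixels'][250:340,200:330][:,:,::-1],None,fx=5,fy=5,interpolation=3))
p=dict(np.load('pics/wrist0.npz'));o=get_obs()
T=R.from_euler('xyz',o['tcp_rot'],degrees=True).as_matrix(); print(T); print('cam in tool',T.T@(p['eye']-o['ee_pos'])); print('cam view dir in tool',T.T@-cam_R(p)[:,2],'img right',T.T@cam_R(p)[:,0])
E
```

```text
scene0 911 [0.01238464 0.03256594 0.03846875 0.04048081]
stub 101 [0.51353164 0.1955416  0.07733364] [0.55349628 0.23545159 0.09051649] [0.53329822 0.21549659 0.08722474]
side0 1189 [0.01360429 0.03522315 0.04005864 0.04236463]
stub 127 [0.51320091 0.19649539 0.07715225] [0.5511953  0.23434991 0.09225012] [0.53229456 0.21542265 0.08799475]
[[ 1.58198703e-05  3.14397273e-01 -9.49291501e-01]
 [ 1.56733840e-06 -9.49291501e-01 -3.14397273e-01]
 [-1.00000000e+00  3.48586307e-06 -1.55104354e-05]]
cam in tool [-0.14285957 -0.00035479 -0.06661404]
cam view dir in tool [ 9.64919462e-01 -9.16377053e-04  2.62544456e-01] img right [4.49332360e-04 9.99998208e-01 1.83894903e-03]
```

View pics/td_side0.png

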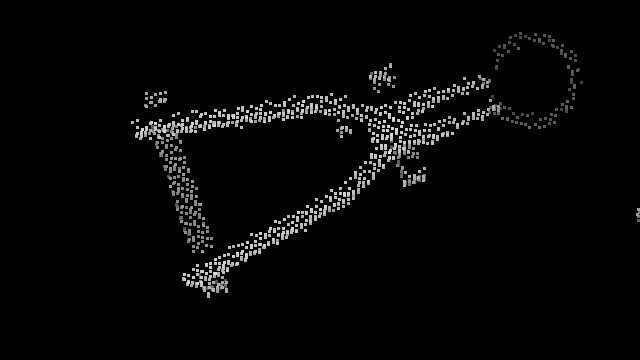

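View pics/z_side0.png

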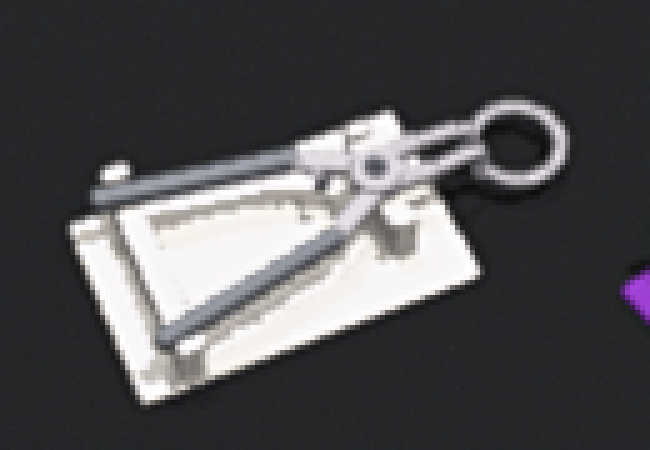

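The ring is near (0.667,-0.19) and the yaw is about 19°, which the tool heading already nearly matches. I'll move the wrist camera over the pliers.

>>> {"fn": "apply_moves", "kwargs": {
  "rows": [
    [[10,-40,-112,0,0,0,1],[10,-80,-224,0,0,0,1],[10,-120,-336,0,0,0,1],[10,-158,-447,0,0,0,1],[10,-158,-447,0,0,0,1],[10,-158,-447,0,0,0,1],[10,-158,-447,0,0,0,1],[10,-158,-447,0,0,0,1],[10,-158,-447,0,0,0,1],[10,-158,-447,0,0,0,1],[10,-158,-447,0,0,0,1],[10,-158,-447,0,0,0,1],[10,-158,-447,0,0,0,1]]
  ]
}}

```text
time: 2.5
ee_pos: [0.5469, -0.2323, 0.2215]
tcp_rot: [50.2, 90.0, -111.5]
wrist_force: [-0.6, 0.1, 0.4]
opening: 0.0853
```

```bash
python3 - <<'E'
from h import *
o=get_obs(); print(o['time'],o['ee_pos'],o['tcp_rot'],o['q'],o['qd'].round(2))
p=snap('wrist','wrist1'); print(p['eye'],p['attitude'])
P=cloud(p)
im=cv2.resize(p['pixels'][:,:,::-1],(800,600),interpolation=3); cv2.imwrite('pics/wrist1b.png',im)
m=(P[...,2]>.012)&(P[...,2]<.07)&(P[...,0]>.4)&(P[...,0]<.72)&(P[...,1]>-.33)&(P[...,1]<-.15)
Q=P[m];im=np.zeros((540,960),np.uint8)
for x,y,z in Q:im[int((-.15-y)*3000),int((x-.4)*3000)]=min(255,z*5000)
cv2.imwrite('pics/td_w1.png',im[:,100:900])
E
```

```text
2.5 [ 0.54686062 -0.23231601  0.22145758] [  50.22082313   89.98859582 -111.50793278] [-2.30111707e+01  1.09835700e+01  1.56684934e+01  9.46846242e+01
 -1.14002523e-02  1.38717585e+02] [-0.61 -0.35 -0.12 -0.09  0.11  0.08]
[ 0.61002244 -0.21107922  0.36430135] [-1.52284534e+01  1.73068421e-02 -7.18324584e+01]
```

View pics/wrist1b.png

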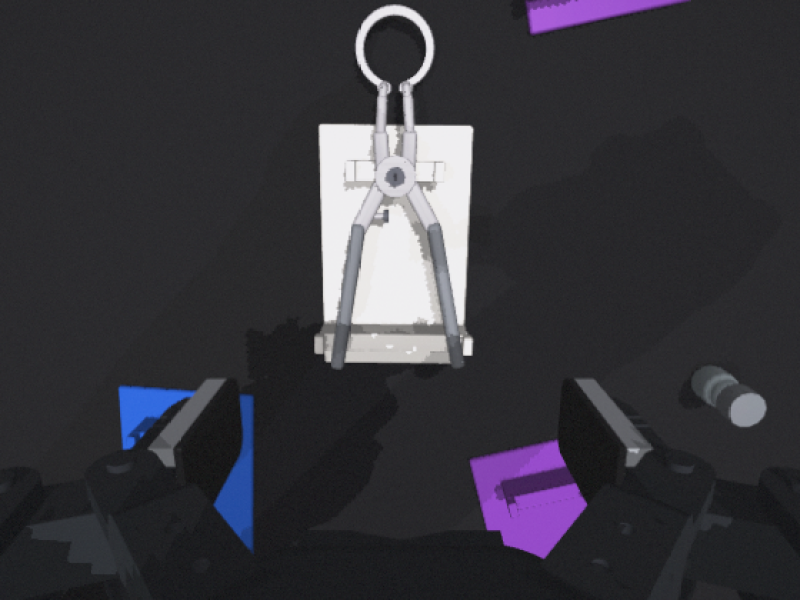

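View pics/td_w1.png

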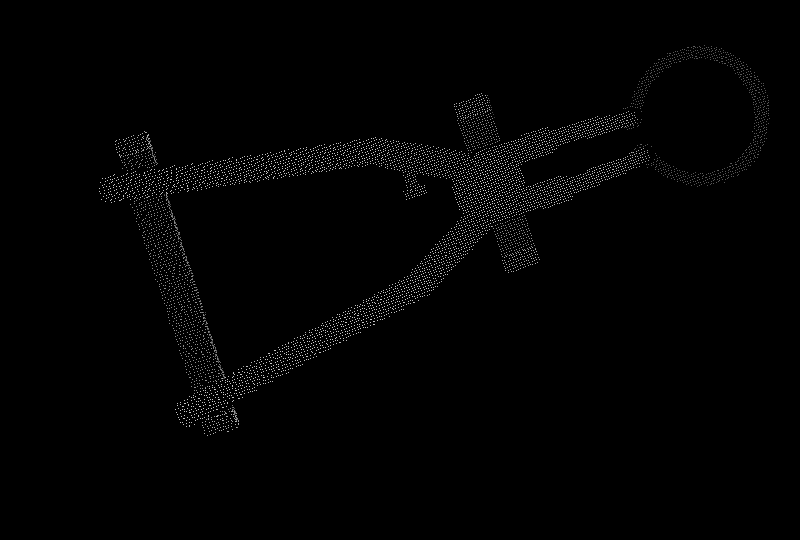

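The wrist view shows the ring at (395,47), the pivot at (395,176) and the handle ends at (338,364) and (457,364). Now I'll fit the pose from the depth points.

```bash
python3 - <<'E'
from h import *
from scipy.optimize import least_squares
p=dict(np.load('pics/wrist1.npz')); P=cloud(p); C=p['pixels'].astype(int)
m=(P[...,2]>.02)&(P[...,2]<.07)&(P[...,0]>.4)&(P[...,0]<.72)&(P[...,1]>-.33)&(P[...,1]<-.15)
Q=P[m]
th=np.radians(18.3);g=np.array([.546,-.231])
for it in range(3):
    c,s=np.cos(th),np.sin(th)
    L=(Q[:,:2]-g)@np.array([[c,-s],[s,c]]); z=Q[:,2]
    h=(z>.034)
    l=h&(L[:,0]>-30e-3)&(L[:,0]<20e-3)&(L[:,1]>0); r=h&(L[:,0]>-30e-3)&(L[:,0]<20e-3)&(L[:,1]<0)
    def mid(mm):
        xs=np.arange(-.03,.02,.004); o=[]
        for x in xs:
            k=mm&(abs(L[:,0]-x-.002)<.002); 
            if k.sum()>3:o.append((x+.002,(L[k,1].min()+L[k,1].max())/2,L[k,1].max() if L[k,1].mean()>0 else L[k,1].min()))
        return np.array(o)
    a,b=mid(l),mid(r)
    fa,fb=np.polyfit(a[:,0],a[:,1],1),np.polyfit(b[:,0],b[:,1],1)
    print('slopes',fa,fb,'outer',np.polyfit(a[:,0],a[:,2],1),np.polyfit(b[:,0],b[:,2],1),'ztop',np.median(z[l]),np.median(z[r]))
    dth=(fa[0]+fb[0])/2; off=(fa[1]+fb[1])/2
    rk=(L[:,0]>.1)&(z<.032)
    W=Q[rk]
    f=least_squares(lambda v:np.hypot(W[:,0]-v[0],W[:,1]-v[1])-v[2],[.667,-.19,.021])
    print('ring',f.x,np.median(W[:,2]),'local',(f.x[:2]-g)@np.array([[c,-s],[s,c]]))
    pv=(abs(L[:,0]-.055)<.03)&(z>.045); print('pivot?',pv.sum(),L[pv].min(0) if pv.any() else 0,L[pv].max(0) if pv.any() else 0, z.max())
    hz=(L[:,0]<-.03)&(z>.034);print('rear end x',L[hz,0].min(), 'front wall', )
    th+=dth; g=g+off*np.array([-s,c]); print(np.degrees(th),g)
E
```

```text
slopes [-0.17663138  0.0291265 ] [ 0.18770335 -0.02574054] outer [-0.17906359  0.03350083] [ 0.18921068 -0.0301803 ] ztop 0.039894473876879444 0.03986351351887368
ring [ 0.66841609 -0.18856362  0.0233152 ] 0.03018568311714359 local [0.12954966 0.00185246]
pivot? 0 0 0 0.04363868655982317
rear end x -0.07021432095863786 front wall
18.61718865852576 [ 0.54546842 -0.22939264]
slopes [-0.17999391  0.02748334] [ 0.185691   -0.02737978] outer [-0.18027395  0.03191019] [ 0.18461888 -0.03185739] ztop 0.03989125804516658 0.03986777982649273
ring [ 0.66841609 -0.18856362  0.0233152 ] 0.03018568311714359 local [ 0.12954855 -0.00055771]
pivot? 0 0 0 0.04363868655982317
rear end x -0.07000919655861167 front wall
18.78039809410955 [ 0.54545189 -0.22934357]
slopes [-0.18287008  0.0274309 ] [ 0.18294831 -0.0274235 ] outer [-0.18316283  0.03185965] [ 0.18145707 -0.03189833] ztop 0.03988269881731671 0.03986777982649273
ring [ 0.66841609 -0.18856362  0.0233152 ] 0.03018568311714359 local [ 0.12954629 -0.00097851]
pivot? 0 0 0 0.04363868655982317
rear end x -0.06990296085761023 front wall
18.782639184749282 [ 0.54545069 -0.22934007]
```

```bash
python3 - <<'E'
from h import *
from scipy.optimize import least_squares
p=dict(np.load('pics/wrist1.npz')); P=cloud(p)
th=np.radians(18.78);g=np.array([.54545,-.22934]);c,s=np.cos(th),np.sin(th);M=np.array([[c,-s],[s,c]])
Q=P.reshape(-1,3);Q=Q[np.isfinite(Q).all(1)]
L=(Q[:,:2]-g)@M;z=Q[:,2]
k=(L[:,0]>.103)&(L[:,0]<.17)&(abs(L[:,1])<.035)&(z>.01)
print(k.sum(),np.percentile(z[k],[5,50,95]),L[k].min(0),L[k].max(0))
k&=(z<.022)&(L[:,0]>.108)
f=least_squares(lambda v:np.hypot(L[k,0]-v[0],L[k,1]-v[1])-v[2],[.126,0,.021],loss='soft_l1',f_scale=.002);print(f.x)
rr=np.hypot(L[k,0]-f.x[0],L[k,1]-f.x[1]);print(np.percentile(rr,[1,5,50,95,99]))
for lo in (.041,.042,.043):
  q=(z>lo)&(L[:,0]>0)&(L[:,0]<.1)&(abs(L[:,1])<.05)&(z<.06);print(lo,q.sum(),L[q].min(0),L[q].max(0),L[q].mean(0)) if q.any() else 0
# walls
for a,b in ((.03,.09),(-.08,-.03)):
  for sgn in(1,-1):
    q=(z>.026)&(z<.038)&(L[:,0]>a)&(L[:,0]<b)&(L[:,1]*sgn>(.018 if a>0 else .0))&(L[:,1]*sgn<(.05 if a>0 else .02))
    print('wall',sgn,np.percentile(L[q],[2,98],axis=0).round(4).tolist(),np.median(z[q]))
E
```

```text
897 [0.01598418 0.01753843 0.03278832] [ 0.10302124 -0.02406817] [0.15137258 0.02259886]
[ 0.12771793 -0.00046918  0.02116849]
[0.01852708 0.01906657 0.02116471 0.02320915 0.02363782]
0.041 246 [ 0.0001675  -0.02940828] [0.06870918 0.02863624] [0.0462826  0.00065617]
0.042 59 [ 0.01066242 -0.0059822 ] [0.05887797 0.02584468] [0.05190904 0.00060268]
0.043 10 [ 0.05149946 -0.0059822 ] [0.0564473 0.0049476] [0.0532485  0.00049264]
wall 1 [[0.0308, 0.0184], [0.0623, 0.0295]] 0.03406032977168616
wall -1 [[0.0309, -0.0294], [0.0617, -0.0182]] 0.034067729699928495
wall 1 [[-0.061, 0.0005], [-0.0494, 0.0197]] 0.02820649960085736
wall -1 [[-0.0614, -0.0196], [-0.0499, -0.0004]] 0.028157133130859685
```

Grip point is about (0.5436,-0.2300), at z 0.034 and yaw 18.8°. I'll descend with the fingers open.

>>> {"fn": "apply_moves", "kwargs": {
  "rows": [
    [[40,-3,2.5,-0.0107,0,0,1],[80,-3,2.5,-0.0107,0,0,1],[120,-3,2.5,-0.0107,0,0,1],[155,-3,2.5,-0.0107,0,0,1],[180,-3,2.5,-0.0107,0,0,1],[200,-3,2.5,-0.0107,0,0,1],[209,-3,2.5,-0.0107,0,0,1],[209,-3,2.5,-0.0107,0,0,1],[209,-3,2.5,-0.0107,0,0,1]]
  ]
}}

```text
time: 3.45
ee_pos: [0.5438, -0.2311, 0.0139]
tcp_rot: [132.7, 89.9, -28.5]
wrist_force: [-0.5, 0.3, 1.1]
opening: 0.0858
```

```bash
python3 - <<'E'
from h import *
o=get_obs(); print(o['time'],o['ee_pos'],o['tcp_rot'],o['wrist_force'])
T=R.from_euler('xyz',o['tcp_rot'],degrees=True).as_matrix();print(T[:,1],T[:,2],np.degrees(np.arctan2(-T[1,2],-T[0,2])))
p=snap('wrist','wrist2')
E
```

```text
3.45 [ 0.54375847 -0.23112733  0.01385158] [132.65603381  89.89983743 -28.52740515] [-0.48146173  0.30066074  1.06318359]
[ 0.32253832 -0.94655553  0.00128566] [-0.94655516 -0.3225398  -0.00118455] 18.816604668790436
```

View pics/wrist2.png

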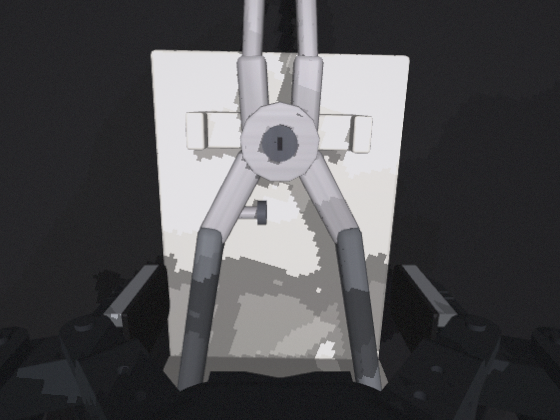

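The view shows the fingers standing evenly either side of the handles: pads at x 150 and 410, handles at 200 and 355. Next I'll close them.

>>> {"fn": "apply_moves", "kwargs": {
  "rows": [
    [[1,0,0,0,0,0,0.6],[1,0,0,0,0,0,0.4],[1,0,0,0,0,0,0.2],[1,0,0,0,0,0,0.2],[1,0,0,0,0,0,0.2],[1,0,0,0,0,0,0.2],[1,0,0,0,0,0,0.2],[1,0,0,0,0,0,0.2],[1,0,0,0,0,0,0.2],[1,0,0,0,0,0,0.2]]
  ],
  "newtons": 80
}}

```text
time: 4.5
ee_pos: [0.545, -0.2322, 0.0168]
tcp_rot: [126.5, 89.6, -34.7]
wrist_force: [-7.6, -1.2, 20.4]
opening: 0.04
```

```bash
python3 - <<'E'
from h import *
o=get_obs(); print(o['time'],o['ee_pos'],o['opening'],o['wrist_force'])
p=snap('wrist','wrist3')
E
```

```text
4.5 [ 0.5449748  -0.23215076  0.01684734] 0.03997340189765639 [-7.62522292 -1.2360455  20.40421943]
```

View pics/wrist3.png

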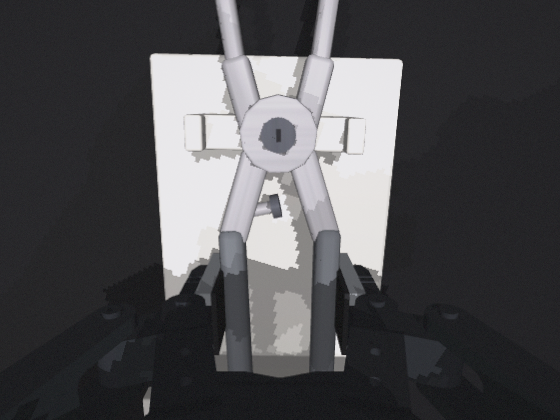

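The handles are now parallel and their stop screw is in contact; the opening reads 40 mm. I'll lift.

>>> {"fn": "apply_moves", "kwargs": {
  "rows": [
    [[-5,0,0,0,0,0,0.2],[-15,0,0,0,0,0,0.2],[-30,0,0,0,0,0,0.2],[-50,0,0,0,0,0,0.2],[-75,0,0,0,0,0,0.2],[-100,0,0,0,0,0,0.2],[-120,0,0,0,0,0,0.2],[-120,0,0,0,0,0,0.2],[-120,0,0,0,0,0,0.2],[-120,0,0,0,0,0,0.2],[-120,0,0,0,0,0,0.2]]
  ]
}}

```text
time: 5.65
ee_pos: [0.5438, -0.2315, 0.1354]
tcp_rot: [121.3, 89.7, -39.9]
wrist_force: [-0.2, -0.1, -1.9]
opening: 0.0398
```

```bash
python3 - <<'E'
from h import *
o=get_obs(); print(o)
p=snap('side','side4');cv2.imwrite('pics/side4z.png',cv2.resize(p['pixels'][200:320,200:360][:,:,::-1],None,fx=5,fy=5,interpolation=3))
p=snap('scene','scene4');cv2.imwrite('pics/scene4z.png',cv2.resize(p['pixels'][160:280,150:310][:,:,::-1],None,fx=5,fy=5,interpolation=3))
E
```

```text
{'time': 5.65, 'q': array([-2.30219623e+01,  9.47490689e+00,  4.43098926e+00,  8.47071526e+01,
       -7.56757264e-02,  1.38173551e+02]), 'qd': array([-0.02387406, -0.14981549,  0.29201696,  0.14407971, -0.03570053,
        0.06330133]), 'joint_efforts': array([ 9.85206367e-03, -5.93010807e+01,  4.85995746e+01, -1.37950606e-01,
        6.16573635e-02,  4.78554175e-04]), 'ee_pos': array([ 0.54376885, -0.23147121,  0.13542088]), 'tcp_rot': array([121.26415645,  89.73982159, -39.93152106]), 'wrist_force': array([-0.19899279, -0.07744087, -1.89508609]), 'torque': array([-0.02804231,  0.1355737 ,  0.00847449]), 'opening': 0.039771437197834124}
```

View pics/side4z.png

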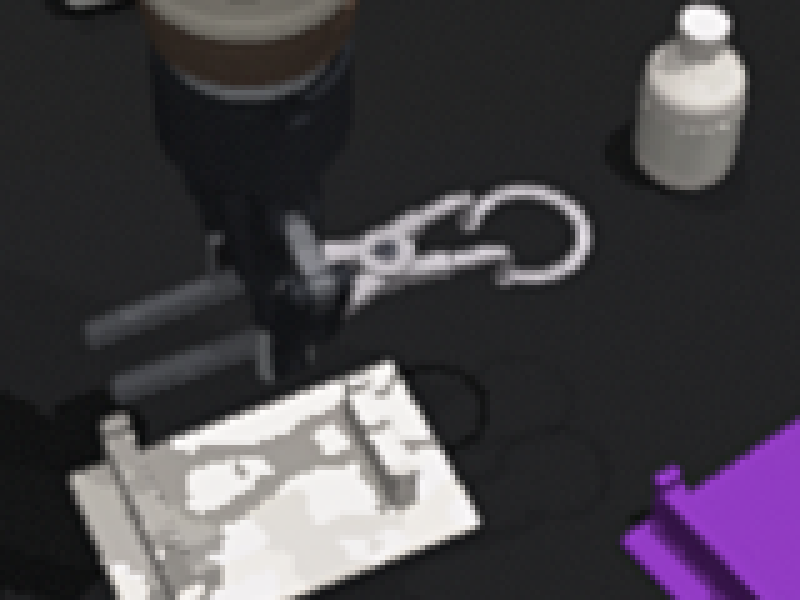

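View pics/scene4z.png

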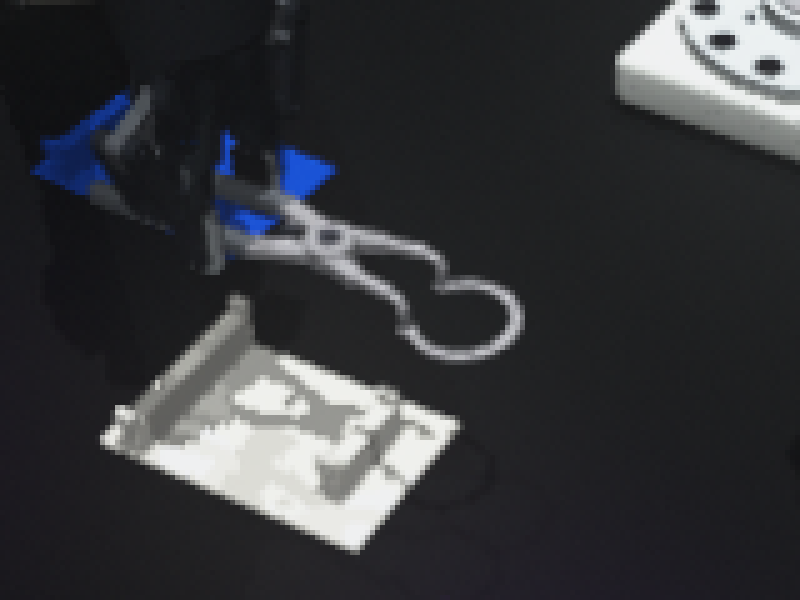

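Both views show the pliers lifted and the ring spread (side view near (530,235) in the zoom). I'll measure the ring in the tool frame.

```bash
cat >> h.py <<'E'
from scipy.optimize import least_squares
def toolT(o): return R.from_euler('xyz',o['tcp_rot'],degrees=True).as_matrix()
def ringfit(p,o,guess_ahead=.126):
    """fit ring in tool frame. returns world centre (surface z), residual radii"""
    T=toolT(o); P=cloud(p).reshape(-1,3); P=P[np.isfinite(P).all(1)]
    t=(P-o['ee_pos'])@T   # tool coords: x down, y, z(back)
    k=(t[:,2]<-.113)&(t[:,2]>-.165)&(abs(t[:,1])<.035)&(t[:,0]>-.016)&(t[:,0]<.012)
    W=t[k]
    f=least_squares(lambda v:np.hypot(W[:,2]-v[0],W[:,1]-v[1])-v[2],[-.126,0,.0227],loss='soft_l1',f_scale=.001)
    c=f.x; r=np.hypot(W[:,2]-c[0],W[:,1]-c[1])
    k2=abs(r-c[2])<.002
    A=np.c_[W[k2][:,1]-c[1],W[k2][:,2]-c[0],np.ones(k2.sum())]; pl=np.linalg.lstsq(A,W[k2][:,0],rcond=None)[0]
    tc=np.array([pl[2],c[1],c[0]])
    return dict(n=len(W),tool=tc.round(4),r=c[2].round(4),rp=np.percentile(r,[5,95]).round(4),tilt=pl[:2].round(3),world=(o['ee_pos']+T@tc).round(4))
E
python3 - <<'E'
from h import *
o=get_obs()
for n in ('side4','scene4'):
    p=dict(np.load(f'pics/{n}.npz')); print(n,ringfit(p,o))
T=toolT(o);print(T[:,1],T[:,2],np.degrees(np.arctan2(-T[1,2],-T[0,2])))
# axle from clouds
for n in ('side0','scene0','side4','scene4'):
    p=dict(np.load(f'pics/{n}.npz')); Q=cloud(p).reshape(-1,3)
    k=(abs(Q[:,0]-.533)<.04)&(abs(Q[:,1]-.2155)<.04); 
    t=k&(Q[:,2]>.083)&(Q[:,2]<.1); W=Q[t]
    print(n,t.sum(),np.median(W,0).round(4),((W.min(0)+W.max(0))/2).round(4),W.max(0)-W.min(0))
E
```

```text
side4 {'n': 98, 'tool': array([ 0.0025, -0.0006, -0.1279]), 'r': np.float64(0.0247), 'rp': array([0.0222, 0.0277]), 'tilt': array([ 0.004, -0.017]), 'world': array([ 0.6648, -0.1898,  0.1337])}
scene4 {'n': 88, 'tool': array([ 0.0037,  0.0012, -0.127 ]), 'r': np.float64(0.0249), 'rp': array([0.0223, 0.0273]), 'tilt': array([ 0.006, -0.011]), 'world': array([ 0.6646, -0.1917,  0.1325])}
[ 0.32234279 -0.94661333  0.00428165] [-0.94661447 -0.3223558  -0.00278998] 18.80552943789442
side0 107 [0.5329 0.215  0.088 ] [0.5323 0.2154 0.0878] [0.03780147 0.03785452 0.00880332]
scene0 76 [0.533  0.2151 0.0875] [0.5333 0.2155 0.0872] [0.03953316 0.03990999 0.00658351]
  return _methods._mean(a, axis=axis, dtype=dtype,
  ret = um.true_divide(
Traceback (most recent call last):
ValueError: zero-size array to reduction operation minimum which has no identity
```

>>> {"fn": "apply_moves", "kwargs": {
  "rows": [
    [[-20,-10,-0.5,0,0,0,0.2],[-34,-40,-2,-0.05,0,0,0.2],[-34,-80,-4,-0.1,0,0,0.2],[-34,-120,-6,-0.15,0,0,0.2],[-34,-160,-8,-0.2,0,0,0.2],[-34,-200,-10,-0.25,0,0,0.2],[-34,-240,-12.5,-0.3,0,0,0.2],[-34,-280,-14.5,-0.35,0,0,0.2],[-34,-320,-16.5,-0.4,0,0,0.2],[-34,-350,-18,-0.44,0,0,0.2],[-34,-365,-19,-0.457,0,0,0.2],[-34,-370,-19.2,-0.457,0,0,0.2],[-34,-370,-19.2,-0.457,0,0,0.2],[-34,-370,-19.2,-0.457,0,0,0.2],[-34,-370,-19.2,-0.457,0,0,0.2],[-34,-370,-19.2,-0.457,0,0,0.2]]
  ]
}}

```text
time: 7.35
ee_pos: [0.4429, 0.1243, 0.1683]
tcp_rot: [95.9, 89.7, -39.2]
wrist_force: [-0.4, -0.2, -2.0]
opening: 0.0393
```

```bash
cat >m.py <<'E'
from h import *
import sys
t=sys.argv[1]
o=get_obs(); print(o['time'],o['ee_pos'].round(4),o['opening'],o['wrist_force'].round(1),o['q'].round(1)); T=toolT(o)
print('toolx',T[:,0].round(4),'y',T[:,1].round(4),'z',T[:,2].round(4))
A=np.array([.5330,.2153])
for n in ('side','scene'):
    p=snap(n,n+t); f=ringfit(p,o); print(n,f)
    d=np.r_[A-f['world'][:2],0]; print('  err world',d.round(4),'tool',(T.T@d).round(4))
    u=proj(p,[.533,.2153,.09])[0].astype(int); x0=max(0,min(u[0]-60,560-120));y0=max(0,min(u[1]-50,420-90))
    cv2.imwrite(f'pics/{n}{t}z.png',cv2.resize(p['pixels'][y0:y0+90,x0:x0+120][:,:,::-1],None,fx=6,fy=6,interpolation=3))
E
python3 m.py 5
```

```text
7.35 [0.4429 0.1243 0.1683] 0.039294500381074134 [-0.4 -0.2 -2. ] [ 15.8  -8.3  -9.9  88.3  -0.2 150.9]
toolx [ 0.004  -0.0033 -1.    ] y [ 0.706  -0.7082  0.0051] z [-7.082e-01 -7.060e-01 -5.000e-04]
side {'n': 55, 'tool': array([ 0.0023, -0.0007, -0.1269]), 'r': np.float64(0.0248), 'rp': array([0.0217, 0.0277]), 'tilt': array([-0.017, -0.014]), 'world': array([0.5323, 0.2144, 0.1661])}
  err world [0.0007 0.0009 0.    ] tool [-0.     -0.0001 -0.0011]
scene {'n': 48, 'tool': array([ 0.0029,  0.0002, -0.1262]), 'r': np.float64(0.0247), 'rp': array([0.0216, 0.0277]), 'tilt': array([0.011, 0.018]), 'world': array([0.5324, 0.2132, 0.1655])}
  err world [0.0006 0.0021 0.    ] tool [-0.     -0.0011 -0.0019]
```

View pics/side5z.png

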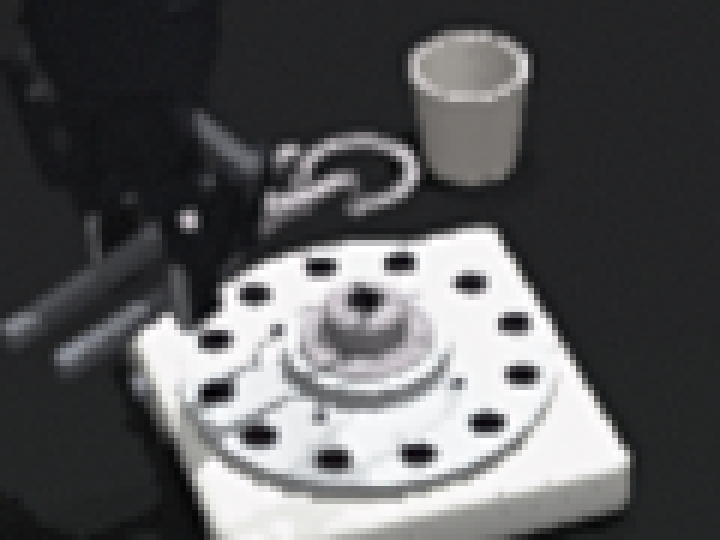

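View pics/scene5z.png

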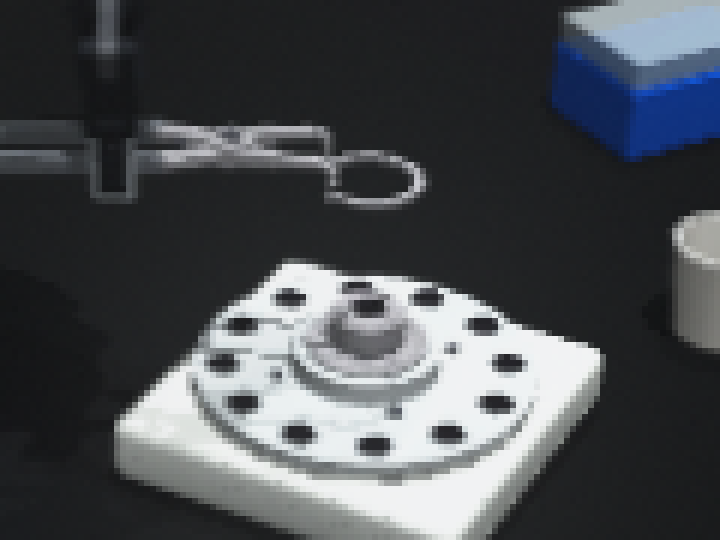

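In the side view the ring is at (360,170), above the stub at (365,320). The fits give an offset of about 1–2 mm. I'll lower to just above the stub and measure again.

>>> {"fn": "apply_moves", "kwargs": {
  "rows": [
    [[15,-0.5,-1.5,0,0,0,0.2],[35,-0.5,-1.5,0,0,0,0.2],[52,-0.5,-1.5,0,0,0,0.2],[64,-0.5,-1.5,0,0,0,0.2],[64,-0.5,-1.5,0,0,0,0.2],[64,-0.5,-1.5,0,0,0,0.2],[64,-0.5,-1.5,0,0,0,0.2],[64,-0.5,-1.5,0,0,0,0.2]]
  ]
}}

```text
time: 8.25
ee_pos: [0.4443, 0.1259, 0.1051]
tcp_rot: [106.8, 89.7, -28.3]
wrist_force: [-0.1, -0.4, -2.2]
opening: 0.0391
```

```bash
python3 m.py 6; python3 - <<'E'
from h import *
for n in ('side6','scene6'):
    p=dict(np.load(f'pics/{n}.npz')); Q=cloud(p).reshape(-1,3)
    k=(np.hypot(Q[:,0]-.533,Q[:,1]-.2155)<.021)&(Q[:,2]>.08)&(Q[:,2]<.0925); W=Q[k]
    print(n,k.sum(),((W.min(0)+W.max(0))/2).round(4),W.max(0)-W.min(0))
E
```

```text
8.25 [0.4443 0.1259 0.1051] 0.039078420673947734 [-0.1 -0.4 -2.2] [ 16.   -8.  -16.6  81.2  -0.2 151. ]
toolx [ 0.0053 -0.0028 -1.    ] y [ 0.7063 -0.7079  0.0058] z [-0.7079 -0.7063 -0.0017]
side {'n': 52, 'tool': array([ 0.0018, -0.0005, -0.1283]), 'r': np.float64(0.0242), 'rp': array([0.0206, 0.0275]), 'tilt': array([-0.006, -0.047]), 'world': array([0.5348, 0.2168, 0.1035])}
  err world [-0.0018 -0.0015  0.    ] tool [-0.     -0.0002  0.0023]
scene {'n': 43, 'tool': array([ 0.0042, -0.0006, -0.1271]), 'r': np.float64(0.0241), 'rp': array([0.0214, 0.03  ]), 'tilt': array([0.008, 0.012]), 'world': array([0.5338, 0.216 , 0.1011])}
  err world [-0.0008 -0.0007  0.    ] tool [-0.     -0.0001  0.0011]
side6 81 [0.5322 0.2159 0.0861] [0.03796041 0.03809379 0.01186042]
scene6 72 [0.5336 0.2161 0.0855] [0.03868153 0.03749155 0.01086276]
```

View pics/side6z.png

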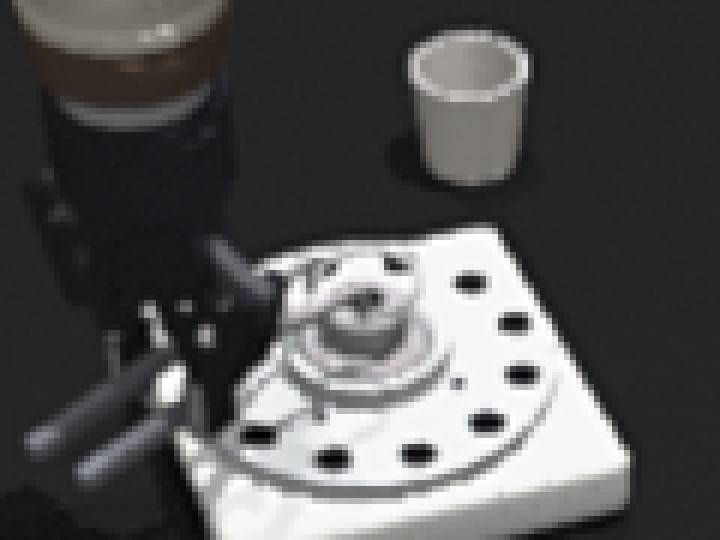

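View pics/scene6z.png

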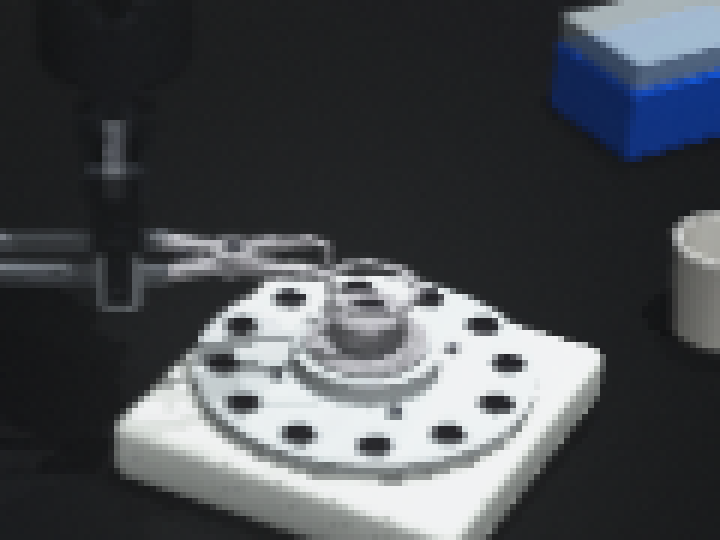

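```bash
python3 - <<'E'
from h import *
from scipy.optimize import minimize
a=np.radians(np.arange(-115,116,3))
obs={'4':((.54377,-.23147,.13542),18.806),'5':((.4429,.1243,.1683),44.91)}
for t,(tcp,hd) in obs.items():
    ps=[]
    for n in('side','scene'):
        p=dict(np.load(f'pics/{n}{t}.npz')); g=cv2.GaussianBlur(p['pixels'].mean(2).astype(np.float32),(0,0),1.0); ps.append((p,g))
    h=np.radians(hd); f=np.array([np.cos(h),np.sin(h)]); l=np.array([-f[1],f[0]])
    def pts(v):
        xy=np.array(tcp[:2])+f*v[0]+l*v[1]; r=v[3]
        loc=np.c_[r*np.cos(a),r*np.sin(a)]
        return np.c_[xy+loc[:,:1]*f+loc[:,1:]*l,np.full(len(a),tcp[2]+v[2])]
    def sc(v,each=False):
        s=[]
        for p,g in ps:
            u=proj(p,pts(v)).astype(np.float32); s.append(np.minimum(cv2.remap(g,u[:,0][None],u[:,1][None],1),200).mean())
        return s if each else -sum(s)
    for r0 in (.023,.0243):
        f0=minimize(lambda v:sc(np.r_[v[0],v[1],v[2],v[3]]),[.127,0,-.003,r0],method='Nelder-Mead',options=dict(initial_simplex=np.array([[.127,0,-.003,r0],[.130,0,-.003,r0],[.127,.003,-.003,r0],[.127,0,.001,r0],[.127,0,-.003,r0+.001]]),xatol=1e-5,fatol=.01,maxiter=800))
        print(t,f0.x.round(4),sc(f0.x,True))
E
```

```text
4 [ 0.128   0.0014 -0.002   0.0243] [np.float32(153.05463), np.float32(129.94872)]
4 [ 0.128   0.0014 -0.0018  0.0244] [np.float32(153.6143), np.float32(129.45149)]
5 [ 0.1281  0.0026 -0.0028  0.0243] [np.float32(129.30165), np.float32(99.72733)]
5 [ 0.1281  0.0025 -0.0028  0.0241] [np.float32(128.92038), np.float32(100.11802)]
```

```bash
python3 - <<'E'
from h import *
from scipy.optimize import minimize
ax={}
for n in('side','scene'):
    p=dict(np.load(f'pics/{n}0.npz')); P=cloud(p); g=p['pixels'].mean(2)
    v,u=np.mgrid[0:420,0:560]; W=onplane(p,np.c_[u.ravel(),v.ravel()],.054).reshape(420,560,3)
    rr=np.hypot(W[...,0]-.533,W[...,1]-.2155)
    m=((rr<.088)&(rr>.055)&(g<90)).astype(np.uint8)
    k,lab,st,ce=cv2.connectedComponentsWithStats(m)
    c=[]
    for i in range(1,k):
        if st[i,4]<8: continue
        w=(lab==i)*np.clip(150-g,0,None); c.append([(u*w).sum()/w.sum(),(v*w).sum()/w.sum()])
    C=onplane(p,np.array(c),.054)[:,:2]; 
    f=least_squares(lambda q:np.hypot(C[:,0]-q[0],C[:,1]-q[1])-q[2],[.533,.2155,.07],loss='soft_l1',f_scale=.001)
    print(n,len(C),f.x.round(4),(f.fun*1000).round(1)); ax[n]=f.x[:2]
a=np.radians(np.arange(-115,116,3))
obs={'4':((.54377,-.23147,.13542),18.806),'5':((.4429,.1243,.1683),44.91)}
for t,(tcp,hd) in obs.items():
    h=np.radians(hd); f=np.array([np.cos(h),np.sin(h)]); l=np.array([-f[1],f[0]])
    for n in('side','scene'):
        p=dict(np.load(f'pics/{n}{t}.npz')); g=cv2.GaussianBlur(p['pixels'].mean(2).astype(np.float32),(0,0),1.0)
        def sc(v):
            xy=np.array(tcp[:2])+f*v[0]+l*v[1]; r=v[2]
            X=np.c_[xy+r*np.cos(a)[:,None]*f+r*np.sin(a)[:,None]*l,np.full(len(a),tcp[2]-.0035)]
            q=proj(p,X).astype(np.float32); return -np.minimum(cv2.remap(g,q[:,0][None],q[:,1][None],1),200).mean()
        f0=minimize(sc,[.127,0,.0243],method='Nelder-Mead',options=dict(initial_simplex=[[.127,0,.0243],[.130,0,.0243],[.127,.003,.0243],[.127,0,.025]],xatol=1e-5,fatol=.01))
        e=ax[n]-(np.array(tcp[:2])+f*f0.x[0]+l*f0.x[1])
        print(t,n,'fwd,left,r',f0.x.round(4),f0.fun,'err fwd/left',(e@f).round(4),(e@l).round(4) )
tcp6=np.array([.4443,.1259])
h=np.radians(44.93);f=np.array([np.cos(h),np.sin(h)]); l=np.array([-f[1],f[0]])
for n in ax:print('axle in tcp6: fwd,left',n,((ax[n]-tcp6)@f).round(4),((ax[n]-tcp6)@l).round(4))
E
```

```text
side 12 [0.5319 0.2215 0.076 ] [-0.3 -0.5  0.3  0.5  0.1 -0.   0.1  0.   0.  -0.2 -0.4  0.3]
scene 12 [0.5324 0.2183 0.0757] [ -0.4   0.4 -18.4   0.9   0.8   0.2  -0.2  -0.   -0.    0.    0.2  -0.6]
4 side fwd,left,r [0.1288 0.0034 0.0245] -155.7535400390625 err fwd/left 0.0059 0.4292
4 scene fwd,left,r [0.1272 0.0013 0.0243] -132.96226501464844 err fwd/left 0.0071 0.4282
5 side fwd,left,r [0.1299 0.0044 0.0245] -131.34637451171875 err fwd/left 0.0018 0.0016
5 scene fwd,left,r [0.1282 0.0017 0.0228] -102.81037902832031 err fwd/left 0.0016 0.0017
axle in tcp6: fwd,left side 0.1295 0.0058
axle in tcp6: fwd,left scene 0.1277 0.0032
```

```bash
python3 - <<'E'
from h import *
for n,(x0,y0) in {'side6':(190,120),'scene6':(265,130)}.items():
    p=dict(np.load(f'pics/{n}.npz')); P=cloud(p)
    q=proj(p,P[200,300:303]); print(q)
    S=8; im=cv2.resize(p['pixels'][y0:y0+70,x0:x0+95][:,:,::-1],None,fx=S,fy=S,interpolation=cv2.INTER_NEAREST)
    def circ(c,z,r,col):
        a=np.linspace(0,2*np.pi,200);u=proj(p,np.c_[c[0]+r*np.cos(a),c[1]+r*np.sin(a),np.full(200,z)])
        for s in ((u-[x0,y0]+.5)*S).astype(int): cv2.circle(im,tuple(map(int,s)),0,col,-1)
    A=(.533,.2155)
    circ(A,.070,.033,(0,255,0)); circ(A,.0865,.020,(0,0,255)); circ(A,.089,.0175,(0,0,255)); circ(A,.054,.092,(255,0,0))
    circ((.5342,.2156),.1025,.022,(0,255,255)); circ((.5342,.2156),.1025,.0265,(0,255,255))
    cv2.imwrite(f'pics/ov_{n}.png',im)
E
```

```text
[[300. 200.]
 [301. 200.]
 [302. 200.]]
[[300. 200.]
 [301. 200.]
 [302. 200.]]
```

View pics/ov_side6.png

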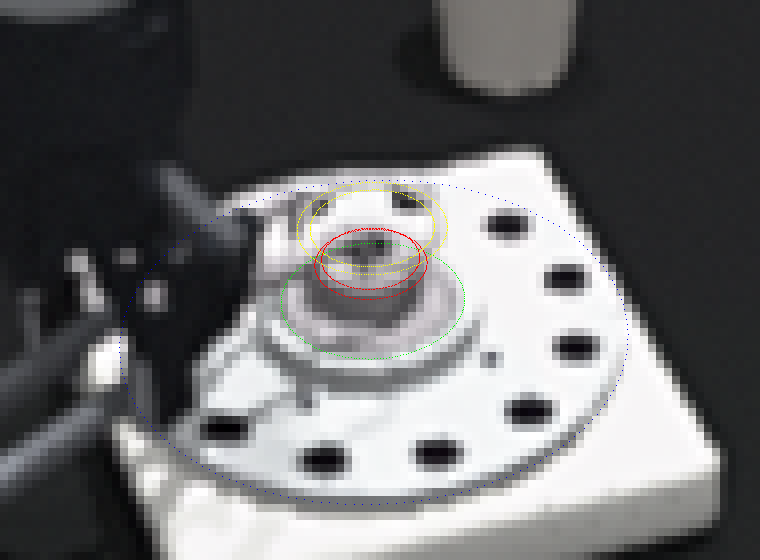

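View pics/ov_scene6.png

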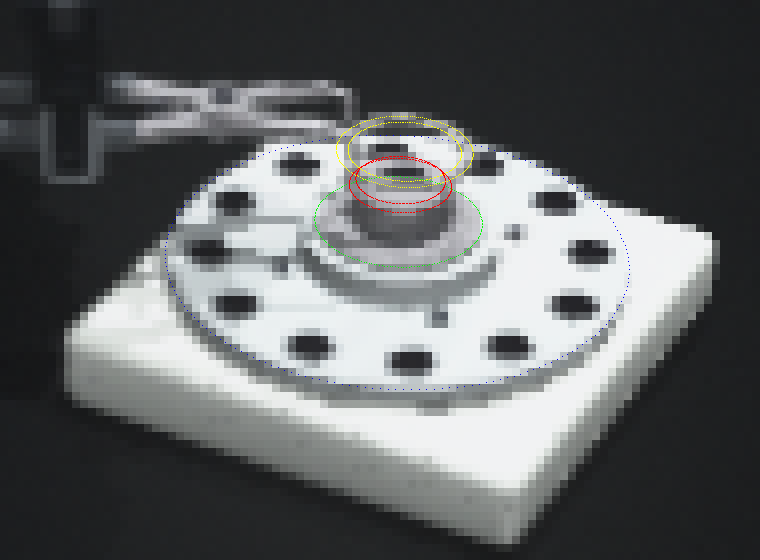

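The overlays show both cameras with the same ~1 px bias, so I'll trust relative fits: about 1 mm left and 0.5 mm back. I'll apply that and go down to just past the chamfer, watching the force.

>>> {"fn": "apply_moves", "kwargs": {
  "rows": [
    [[3,-1,0.5,0,0,0,0.2],[7,-1,0.5,0,0,0,0.2],[10,-1,0.5,0,0,0,0.2],[12,-1,0.5,0,0,0,0.2],[14,-1,0.5,0,0,0,0.2],[14,-1,0.5,0,0,0,0.2],[14,-1,0.5,0,0,0,0.2]]
  ]
}}

```text
time: 9.05
ee_pos: [0.4432, 0.1261, 0.0909]
tcp_rot: [104.2, 89.7, -30.9]
wrist_force: [0.5, -0.3, -2.5]
opening: 0.0394
```

```bash
python3 m.py 7|head -2; python3 -c "
from h import *
o=get_obs();print(o['torque'],toolT(o).T@o['wrist_force'])"
```

```text
9.05 [0.4432 0.1261 0.0909] 0.03937777363467665 [ 0.5 -0.3 -2.5] [ 16.   -7.9 -18.1  79.6  -0.2 151.1]
toolx [ 0.0049 -0.0029 -1.    ] y [ 0.7063 -0.7079  0.0056] z [-0.7079 -0.7063 -0.0014]
[0.00218705 0.0881171  0.03687564] [ 2.47832446 -1.2926092  -0.18879812]
```

View pics/side7z.png

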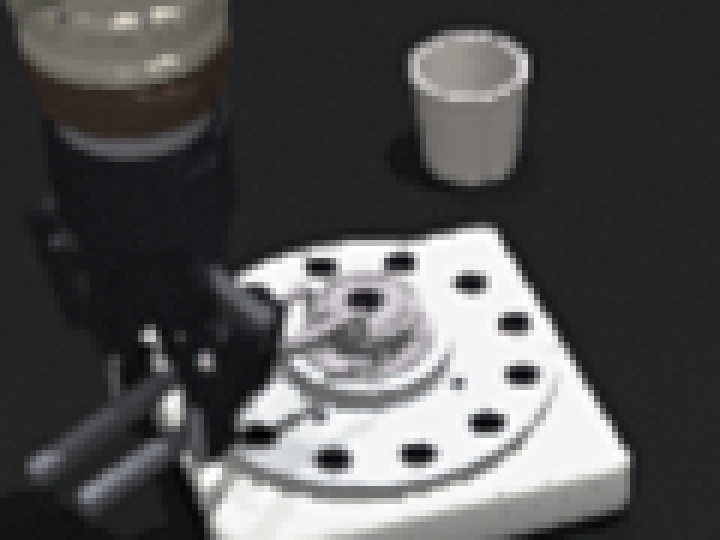

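View pics/scene7z.png

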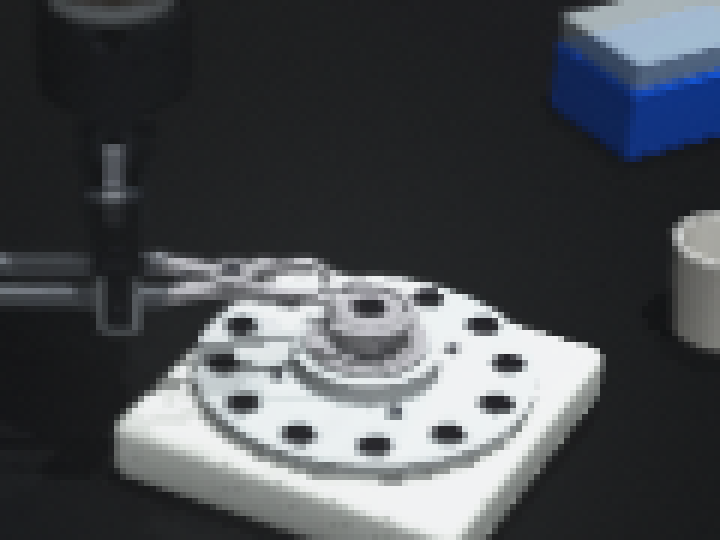

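The images show the ring round the stub's end, and there is no vertical force yet. Continuing down.

>>> {"fn": "apply_moves", "kwargs": {
  "rows": [
    [[2,-0.3,0,0,0,0,0.2],[4,-0.3,0,0,0,0,0.2],[6,-0.3,0,0,0,0,0.2],[8,-0.3,0,0,0,0,0.2],[8,-0.3,0,0,0,0,0.2],[8,-0.3,0,0,0,0,0.2]]
  ]
}}

```text
time: 9.75
ee_pos: [0.443, 0.1263, 0.0829]
tcp_rot: [104.5, 89.7, -30.6]
wrist_force: [-0.4, 0.7, -2.3]
opening: 0.0395
```

```bash
python3 -c "
from h import *
o=get_obs();print(o['ee_pos'],o['torque'],toolT(o).T@o['wrist_force'],o['wrist_force'])"
```

```text
[0.44299995 0.12633544 0.08290899] [-0.02930186  0.09086093 -0.05693573] [ 2.33951197 -0.78945592 -0.1471612 ] [-0.44182424  0.65594929 -2.3436585 ]
```

>>> {"fn": "apply_moves", "kwargs": {
  "rows": [
    [[1.5,0,0,0,0,0,0.2],[3,0,0,0,0,0,0.2],[4.5,0,0,0,0,0,0.2],[5.5,0,0,0,0,0,0.2],[5.5,0,0,0,0,0,0.2],[5.5,0,0,0,0,0,0.2]]
  ]
}}

```text
time: 10.35
ee_pos: [0.443, 0.1263, 0.0774]
tcp_rot: [103.5, 89.7, -31.5]
wrist_force: [0.9, 1.0, -2.6]
opening: 0.0394
```

>>> {"fn": "apply_moves", "kwargs": {
  "rows": [
    [[0.7,0,0,0,0,0,0.2],[1,0,0,0,0,0,0.2],[1,0,0,0,0,0,0.2]]
  ]
}}

```text
time: 10.65
ee_pos: [0.443, 0.1263, 0.0764]
tcp_rot: [103.9, 89.7, -31.2]
wrist_force: [0.4, 0.4, -1.7]
opening: 0.0394
```

>>> {"fn": "apply_moves", "kwargs": {
  "rows": [
    [[0.5,0,0,0,0,0,0.2],[0.8,0,0,0,0,0,0.2],[0.8,0,0,0,0,0,0.2]]
  ]
}}

```text
time: 10.95
ee_pos: [0.443, 0.1263, 0.0755]
tcp_rot: [103.8, 89.7, -31.3]
wrist_force: [-0.1, 1.0, -2.7]
opening: 0.0393
```

>>> {"fn": "apply_moves", "kwargs": {
  "rows": [
    [[0.5,0,0,0,0,0,0.2],[0.8,0,0,0,0,0,0.2],[0.8,0,0,0,0,0,0.2]]
  ]
}}

```text
time: 11.25
ee_pos: [0.443, 0.1263, 0.0747]
tcp_rot: [103.0, 89.7, -32.1]
wrist_force: [-0.0, -0.2, -1.8]
opening: 0.0391
```

>>> {"fn": "apply_moves", "kwargs": {
  "rows": [
    [[0.5,0,0,0,0,0,0.2],[0.7,0,0,0,0,0,0.2],[0.7,0,0,0,0,0,0.2]]
  ]
}}

```text
time: 11.55
ee_pos: [0.443, 0.1262, 0.0739]
tcp_rot: [102.5, 89.7, -32.6]
wrist_force: [0.3, 0.3, -2.0]
opening: 0.0394
```

```bash
python3 m.py 8; python3 - <<'E'
from h import *
o=get_obs();T=toolT(o);print(T.T@o['torque'])
for n in ('side8','scene8'):
    p=dict(np.load(f'pics/{n}.npz')); Q=cloud(p).reshape(-1,3); Q=Q[np.isfinite(Q).all(1)]
    p0=dict(np.load(f'pics/{n[:-1]}0.npz')); Q0=cloud(p0).reshape(-1,3)
    r=np.hypot(Q[:,0]-.533,Q[:,1]-.2157); a=np.degrees(np.arctan2(Q[:,1]-.2157,Q[:,0]-.533))
    k=(r>.022)&(r<.0265)&(Q[:,2]<.085)&(Q[:,2]>.06); print(n,'ring annulus z',k.sum(),np.percentile(Q[k,2],[10,50,90]))
    k=(r>.029)&(r<.032)&(Q[:,2]<.085)&(Q[:,2]>.06);print('washer',k.sum(),np.percentile(Q[k,2],[10,50,90]))
    r0=np.hypot(Q0[:,0]-.533,Q0[:,1]-.2157);k=(r0>.022)&(r0<.0265)&(Q0[:,2]<.085)&(Q0[:,2]>.06);print('annulus before',np.percentile(Q0[k,2],[10,50,90]))
    k=(r<.016)&(Q[:,2]>.08)&(Q[:,2]<.1);print('top',k.sum(),np.median(Q[k,2]))
E
```

```text
11.55 [0.443  0.1262 0.0739] 0.0393681540866171 [ 0.3  0.3 -2. ] [ 16.1  -7.6 -19.7  77.7  -0.2 151.1]
toolx [ 0.0047 -0.003  -1.    ] y [ 0.7062 -0.708   0.0055] z [-0.708  -0.7062 -0.0012]
side {'n': 213, 'tool': array([-0.0039,  0.0056, -0.1357]), 'r': np.float64(0.0201), 'rp': array([0.0088, 0.031 ]), 'tilt': array([ 0.451, -0.269]), 'world': array([0.5429, 0.2182, 0.078 ])}
  err world [-0.0099 -0.0029  0.    ] tool [-0.     -0.0049  0.0091]
scene {'n': 213, 'tool': array([-0.0026,  0.0046, -0.1371]), 'r': np.float64(0.0201), 'rp': array([0.0073, 0.0315]), 'tilt': array([ 0.331, -0.462]), 'world': array([0.5433, 0.2198, 0.0767])}
  err world [-0.0103 -0.0045  0.    ] tool [-0.     -0.0041  0.0105]
[ 0.08217138 -0.08812529  0.01898786]
side8 ring annulus z 42 [0.06775508 0.07129667 0.07887072]
washer 32 [0.06575577 0.07001504 0.07264029]
annulus before [0.06666668 0.06930113 0.07150686]
top 65 0.08850966266241989
scene8 ring annulus z 26 [0.06799486 0.07021766 0.07467273]
washer 35 [0.06481774 0.06861092 0.07103922]
annulus before [0.06710477 0.06933432 0.07105139]
top 49 0.08746935276465406
```

View pics/side8z.png

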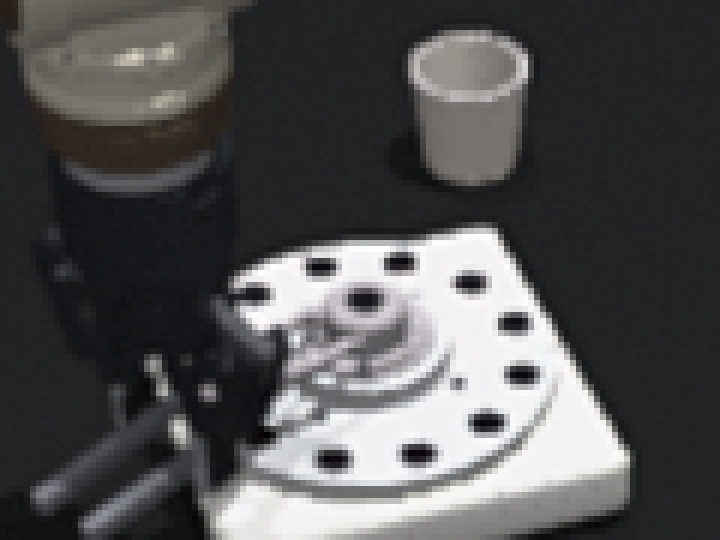

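View pics/scene8z.png

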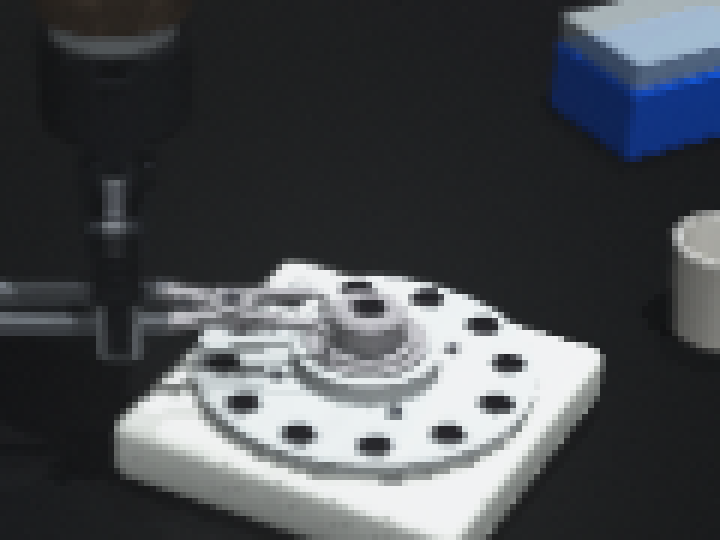

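The images show the ring low on the stub, just above the washer. I'll go on in small steps until contact.

>>> {"fn": "apply_moves", "kwargs": {
  "rows": [
    [[0.6,0,0,0,0,0,0.2],[0.6,0,0,0,0,0,0.2],[0.6,0,0,0,0,0,0.2]]
  ]
}}

```text
time: 11.95
ee_pos: [0.443, 0.1263, 0.0734]
tcp_rot: [103.5, 89.7, -31.5]
wrist_force: [-0.4, -0.6, -1.3]
opening: 0.0394
```

>>> {"fn": "apply_moves", "kwargs": {
  "rows": [
    [[0.6,0,0,0,0,0,0.2],[0.6,0,0,0,0,0,0.2],[0.6,0,0,0,0,0,0.2]]
  ]
}}

```text
time: 12.25
ee_pos: [0.443, 0.1263, 0.0729]
tcp_rot: [104.9, 89.7, -30.2]
wrist_force: [-1.0, 0.1, -1.4]
opening: 0.0394
```

>>> {"fn": "apply_moves", "kwargs": {
  "rows": [
    [[0.6,0,0,0,0,0,0.2],[0.6,0,0,0,0,0,0.2],[0.6,0,0,0,0,0,0.2]]
  ]
}}

```text
time: 12.55
ee_pos: [0.4431, 0.1263, 0.0724]
tcp_rot: [106.2, 89.7, -28.9]
wrist_force: [-0.5, -0.0, -0.7]
opening: 0.0393
```

```bash
python3 - <<'E'
from h import *
for i in range(2):
    o=get_obs();T=toolT(o);print(T.T@o['torque'],T.T@o['wrist_force'],T[:,0]); cams.camera('side')
E
```

```text
[-0.00039296  0.04123421 -0.08108738] [ 0.65393538 -0.35779587  0.41160416] [ 0.00512583 -0.00282577 -0.99998287]
[-0.00881105 -0.01494019 -0.05174948] [ 1.26272139 -0.1603      1.0431067 ] [ 0.00504237 -0.00286693 -0.99998318]
```

>>> {"fn": "apply_moves", "kwargs": {
  "rows": [
    [[0.8,0,0,0,0,0,0.2],[0.8,0,0,0,0,0,0.2],[0.8,0,0,0,0,0,0.2]]
  ]
}}

```text
time: 12.95
ee_pos: [0.4431, 0.1263, 0.0716]
tcp_rot: [106.9, 89.7, -28.2]
wrist_force: [-1.4, -0.8, 0.9]
opening: 0.0394
```

```bash
python3 - <<'E'
from h import *
for i in range(2):
    o=get_obs();T=toolT(o);print(T.T@o['torque'],T.T@o['wrist_force'],T[:,0]); cams.camera('side')
E
```

```text
[-0.01046708 -0.02047723  0.02172579] [-0.90046497 -0.46373431  1.56378721] [ 0.0052069  -0.00278786 -0.99998256]
[ 0.02136662  0.06415074 -0.05627941] [-0.49111587 -0.63802848  1.1922717 ] [ 0.00518373 -0.00280679 -0.99998263]
```

```bash
python3 m.py 9|head -2; python3 - <<'E'
from h import *
p=cams.camera('wrist');cv2.imwrite('pics/wrist9.png',p['pixels'][:,:,::-1])
p=cams.camera('side')
for l in ['reagent_bottle','vial','beaker']: print(l,[(np.round(d['at'],3).tolist(),round(d['confidence'],2)) for d in cams.find_in(l,p)])
p2=dict(np.load('pics/side9.npz'))
for n in ('side9','scene9'):
    p=dict(np.load(f'pics/{n}.npz')); Q=cloud(p).reshape(-1,3); Q=Q[np.isfinite(Q).all(1)]
    r=np.hypot(Q[:,0]-.533,Q[:,1]-.2157)
    k=(r>.022)&(r<.0265)&(Q[:,2]<.085)&(Q[:,2]>.06); print(n,np.percentile(Q[k,2],[10,50,90]))
a=cv2.imread('pics/side9z.png');b=cv2.imread('pics/scene9z.png'); cv2.imwrite('pics/both9.png',np.hstack([a[150:500,150:540],b[150:500,150:540]]))
E
```

```text
13.05 [0.4431 0.1263 0.0716] 0.039713436881145196 [-1.5 -0.3  0.9] [ 16.1  -7.6 -19.9  77.4  -0.2 151.1]
toolx [ 0.0052 -0.0028 -1.    ] y [ 0.7062 -0.7079  0.0057] z [-0.708  -0.7063 -0.0017]
reagent_bottle [([0.776, -0.051, 0.059], 0.93)]
vial [([0.528, -0.484, 0.053], 0.49), ([0.602, 0.435, 0.042], 0.33)]
beaker []
side9 [0.06739407 0.07107446 0.07624396]
scene9 [0.06729615 0.0700758  0.0786815 ]
```

View pics/both9.png

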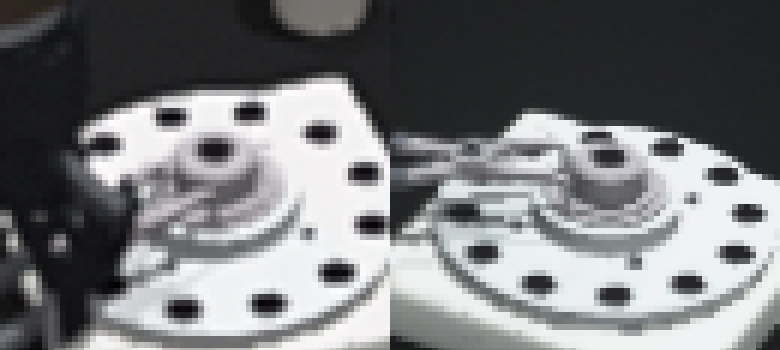

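View pics/wrist9.png

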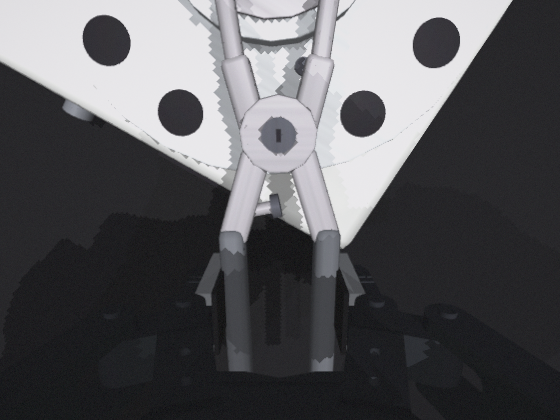

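The wrist view gives a good relative measure. The hole pairs are centred near column 271 and the pliers axis near 278, so I'll quantify that.

```bash
python3 - <<'E'
from h import *
p=snap('wrist','wrist10');o=get_obs();T=toolT(o)
g=p['pixels'].mean(2);P=cloud(p)
v,u=np.mgrid[0:420,0:560]
c=[]
for x,y in((107,40),(180,112),(363,113),(436,43)):
    k=(np.hypot(u-x,v-y)<30)&(g<110); k1,lab=cv2.connectedComponents(k.astype(np.uint8)); m=lab==lab[y,x]
    c.append([u[m].mean(),v[m].mean()]); print(c[-1],m.sum(),np.median(P[m][:,2]))
for z in(.054,):
    C=onplane(p,np.array(c),z); t=(C-o['ee_pos'])@T
    f=least_squares(lambda q:np.hypot(t[:,1]-q[0],t[:,2]-q[1])-.0758,[0,-.127]);print('axle tool y,z',f.x.round(4),(f.fun*1e3).round(2))
    f=least_squares(lambda q:np.hypot(t[:,1]-q[0],t[:,2]-q[1])-q[2],[0,-.127,.0758]);print('free r',f.x.round(4))
# pliers: depth cloud above z=.08
t=(P-o['ee_pos'])@T
for z0 in(-.115,-.1,-.09,-.08,-.075,-.065,-.03,-.02,-.01,0):
    k=(P[...,2]>.078)&(P[...,2]<.11)&(abs(t[...,2]-z0)<.0012)&(abs(t[...,1])<.024)
    if k.sum()>5:
        yy=t[k][:,1];print(z0,k.sum(),yy.min().round(4),yy.max().round(4),'mid',((yy.min()+yy.max())/2).round(4),np.median(P[k][:,2]).round(4))
k=(P[...,2]>.09)&(P[...,2]<.12)&(t[...,2]<-.035)&(t[...,2]>-.075); print('pivot region',t[k].mean(0),P[k][:,2].max())
m=np.hypot(u-279,v-134)<36; print('pivot disc', t[m].mean(0), np.median(P[m][:,2]))
E
```

```text
[np.float64(106.04119850187266), np.float64(40.00642054574639)] 1869 nan
[np.float64(180.1090573012939), np.float64(112.30314232902033)] 1623 nan
[np.float64(362.5154702970297), np.float64(113.27784653465346)] 1616 nan
[np.float64(436.0075798592312), np.float64(42.32160259880888)] 1847 nan
axle tool y,z [-0.0032 -0.1299] [ 0.12 -0.06 -0.08  0.13]
free r [-0.0032 -0.1305  0.0762]
-0.09 355 -0.0187 0.0166 mid -0.0011 0.0924
-0.08 468 -0.0182 0.0164 mid -0.0009 0.0934
-0.075 486 -0.0176 0.0157 mid -0.001 0.0934
-0.065 684 -0.0151 0.0131 mid -0.001 0.0948
-0.03 448 -0.02 0.0189 mid -0.0006 0.0927
-0.02 338 -0.0216 0.0204 mid -0.0006 0.0944
-0.01 696 -0.024 0.024 mid -0.0 0.0952
0 397 -0.0219 0.0211 mid -0.0004 0.0946
pivot region [-0.02255605 -0.00085903 -0.05611958] 0.09871953407926386
pivot disc [nan nan nan] nan
```

>>> {"fn": "apply_moves", "kwargs": {
  "rows": [
    [[-1.5,0,0,0,0,0,0.2],[-1.5,-0.5,0,0,0,0,0.2],[-1.5,-1,0,0,0,0,0.2],[-1.5,-1,0,0,0,0,0.2],[-1.5,-1,0,0,0,0,0.2]]
  ]
}}

```text
time: 13.95
ee_pos: [0.4424, 0.127, 0.073]
tcp_rot: [105.2, 89.7, -29.8]
wrist_force: [0.0, -0.6, -2.0]
opening: 0.0395
```

```bash
cat > f.py <<'E'
from h import *
o=get_obs();T=toolT(o);print(o['ee_pos'].round(4),'F tool',(T.T@o['wrist_force']).round(2),'M',(T.T@o['torque']).round(3),np.degrees(np.arctan2(-T[1,2],-T[0,2])).round(2))
E
python3 f.py
```

```text
[0.4424 0.127  0.073 ] F tool [2.   0.42 0.39] M [0.097 0.071 0.053] 44.93
```

>>> {"fn": "apply_moves", "kwargs": {
  "rows": [
    [[0,-0.5,0,0,0,0,0.2],[0,-1,0,0,0,0,0.2],[0,-1,0,0,0,0,0.2],[0,-1,0,0,0,0,0.2]]
  ]
}}

```text
time: 14.35
ee_pos: [0.4416, 0.1278, 0.0729]
tcp_rot: [105.1, 89.7, -30.0]
wrist_force: [-0.7, -1.0, -1.7]
opening: 0.0394
```

```bash
python3 f.py
```

```text
[0.4416 0.1278 0.0729] F tool [1.68 0.18 1.16] M [0.098 0.042 0.102] 44.94
```

>>> {"fn": "apply_moves", "kwargs": {
  "rows": [
    [[0,-0.5,0,0,0,0,0.2],[0,-1,0,0,0,0,0.2],[0,-1,0,0,0,0,0.2],[0,-1,0,0,0,0,0.2]]
  ]
}}

```text
time: 14.75
ee_pos: [0.4409, 0.1285, 0.0729]
tcp_rot: [105.0, 89.7, -30.1]
wrist_force: [0.3, 0.9, -0.7]
opening: 0.0394
```

```bash
python3 f.py
```

```text
[0.4409 0.1285 0.0729] F tool [ 0.73 -0.47 -0.85] M [0.008 0.083 0.101] 44.94
```

>>> {"fn": "apply_moves", "kwargs": {
  "rows": [
    [[0,-0.5,0,0,0,0,0.2],[0,-1,0,0,0,0,0.2],[0,-1,0,0,0,0,0.2],[0,-1,0,0,0,0,0.2]]
  ]
}}

```text
time: 15.15
ee_pos: [0.4401, 0.1292, 0.0729]
tcp_rot: [105.0, 89.7, -30.0]
wrist_force: [0.9, 0.2, -1.7]
opening: 0.0394
```

```bash
python3 f.py
```

```text
[0.4401 0.1292 0.0729] F tool [ 1.74  0.54 -0.76] M [0.095 0.081 0.073] 44.95
```

>>> {"fn": "apply_moves", "kwargs": {
  "rows": [
    [[0,-0.5,0,0,0,0,0.2],[0,-1,0,0,0,0,0.2],[0,-1,0,0,0,0,0.2],[0,-1,0,0,0,0,0.2]]
  ]
}}

```text
time: 15.55
ee_pos: [0.4394, 0.13, 0.0729]
tcp_rot: [104.9, 89.7, -30.2]
wrist_force: [1.0, 0.0, -0.7]
opening: 0.04
```

```bash
python3 f.py
```

```text
[0.4394 0.13   0.0729] F tool [ 0.67  0.69 -0.74] M [0.065 0.042 0.055] 44.95
```

```bash
cat > w.py <<'E'
from h import *
import sys
p=snap('wrist','wrist'+sys.argv[1]);o=get_obs();T=toolT(o)
g=p['pixels'].mean(2);P=cloud(p);v,u=np.mgrid[0:420,0:560]
m=((g<110)&(v<170)).astype(np.uint8);k,lab,st,ce=cv2.connectedComponentsWithStats(m,connectivity=4)
c=[]
for i in range(1,k):
    x,y,w,h,a=st[i]
    if 1000<a<2600 and 35<w<60 and 35<h<60 and a/(w*h)>.68 and not 235<x+w/2<320: c.append(ce[i])
c=np.array(c);C=onplane(p,c,.054);t=(C-o['ee_pos'])@T
f=least_squares(lambda q:np.hypot(t[:,1]-q[0],t[:,2]-q[1])-.0758,[0,-.127]);print(len(c),'axle tool y,z',f.x.round(4),(f.fun*1e3).round(2))
t=(P-o['ee_pos'])@T;r=[]
for z0 in np.arange(-.095,-.064,.005):
    k=(P[...,2]>.08)&(P[...,2]<.11)&(abs(t[...,2]-z0)<.0012)&(abs(t[...,1])<.024); yy=t[k][:,1];r.append((z0,(yy.min()+yy.max())/2,np.median(P[k][:,2])))
print(np.round(r,4).tolist())
cv2.imwrite('pics/s'+sys.argv[1]+'.png',cv2.resize(p['pixels'][:,:,::-1],(560,420)))
E
python3 w.py 11; python3 m.py 11|head -1
```

```text
4 axle tool y,z [ 0.0021 -0.13  ] [ 0.13  0.14 -0.07 -0.08]
[[-0.095, -0.001, 0.0929], [-0.09, -0.0011, 0.0929], [-0.085, -0.0011, 0.0928], [-0.08, -0.0011, 0.094], [-0.075, -0.001, 0.094], [-0.07, -0.0009, 0.0945], [-0.065, -0.0009, 0.0956]]
15.6 [0.4394 0.1299 0.0729] 0.039219957278799865 [ 0.8 -1.1 -2.7] [ 16.6  -8.  -20.1  77.6  -0.2 151.7]
```

View pics/s11.png

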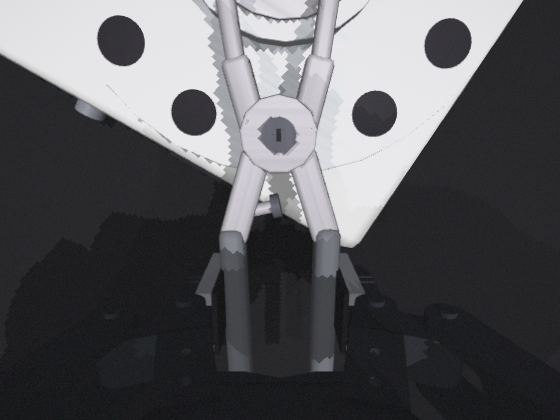

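View pics/scene11z.png

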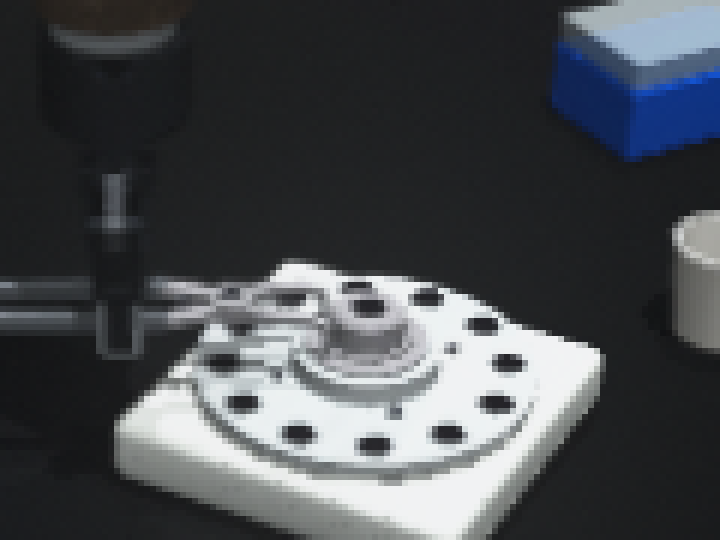

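View pics/side11z.png

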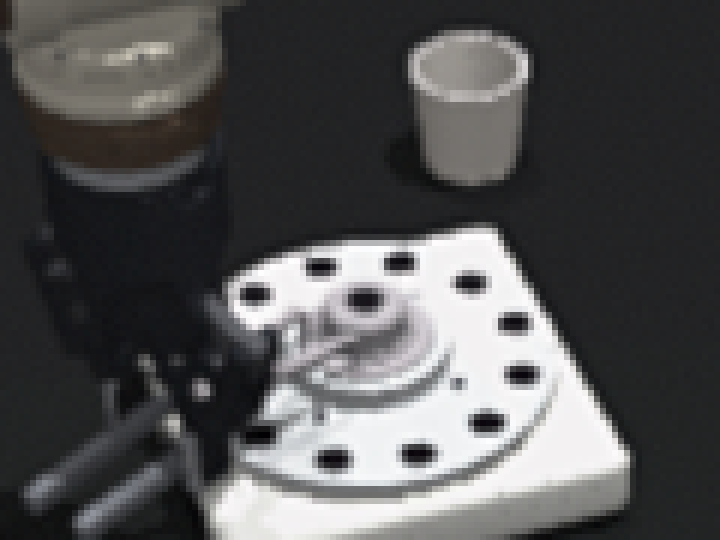

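```bash
python3 - <<'E'
from h import *
o=get_obs();T=toolT(o)
p=dict(np.load('pics/wrist11.npz'));P=cloud(p);v,u=np.mgrid[0:420,0:560]
m=np.hypot(u-279,v-134)<30; print('disc z',np.nanpercentile(P[m][:,2],[10,50,90]), np.isfinite(P[m][:,2]).sum())
im=p['pixels'][80:190,220:340]; cv2.imwrite('pics/piv.png',cv2.resize(im[:,:,::-1],None,fx=5,fy=5))
for h in(.096,.098,.1): print(h,((onplane(p,[[279,134]],h)-o['ee_pos'])@T).round(4))
E
```

```text
disc z [0.09525099 0.09629885 0.09772293] 2792
0.096 [[-0.023  -0.0005 -0.0585]]
0.098 [[-0.025  -0.0005 -0.0587]]
0.1 [[-0.027  -0.0005 -0.0588]]
```

View pics/piv.png

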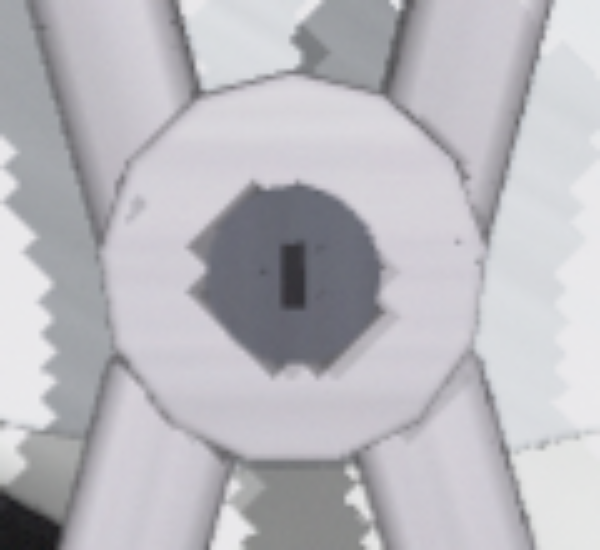

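The same-camera comparison puts the ring at (y −1.2, z −129.7 mm) against the axle at (+2.1, −130.0). Forward is right, and it needs to go 3 mm to the right. I'll recentre and reseat.

>>> {"fn": "apply_moves", "kwargs": {
  "rows": [
    [[0,1,0,0,0,0,0.2],[0,2,0,0,0,0,0.2],[0,3,-0.2,0,0,0,0.2],[0,3,-0.2,0,0,0,0.2],[0,3,-0.2,0,0,0,0.2],[0,3,-0.2,0,0,0,0.2]]
  ]
}}

```text
time: 16.3
ee_pos: [0.4417, 0.1279, 0.0729]
tcp_rot: [104.8, 89.7, -30.3]
wrist_force: [-0.2, -0.3, -0.9]
opening: 0.0394
```

```bash
python3 f.py; python3 w.py 12; python3 f.py
```

```text
[0.4417 0.1279 0.0729] F tool [0.94 0.07 0.39] M [0.021 0.031 0.012] 44.94
4 axle tool y,z [-0.001  -0.1298] [ 0.12  0.14 -0.06 -0.09]
[[-0.095, -0.001, 0.093], [-0.09, -0.0012, 0.0929], [-0.085, -0.0011, 0.0929], [-0.08, -0.001, 0.094], [-0.075, -0.0011, 0.0941], [-0.07, -0.001, 0.0945], [-0.065, -0.0011, 0.0956]]
[0.4417 0.1279 0.0729] F tool [ 1.29 -0.53 -0.58] M [-0.022  0.05  -0.006] 44.94
```

>>> {"fn": "apply_moves", "kwargs": {
  "rows": [
    [[0.6,0,0,0,0,0,0.2],[1.2,0,0,0,0,0,0.2],[1.2,0,0,0,0,0,0.2],[1.2,0,0,0,0,0,0.2],[1.2,0,0,0,0,0,0.2],[1.2,0,0,0,0,0,0.2]]
  ]
}}

```text
time: 16.95
ee_pos: [0.4417, 0.1279, 0.0718]
tcp_rot: [105.3, 89.7, -29.7]
wrist_force: [-1.0, -0.9, 0.4]
opening: 0.0392
```

```bash
python3 f.py; python3 w.py 13; python3 m.py 13|head -1; python3 f.py; python3 - <<'E'
from h import *
a=cv2.imread('pics/side13z.png');b=cv2.imread('pics/scene13z.png'); cv2.imwrite('pics/both13.png',np.hstack([a[150:500,150:540],b[150:500,150:540]]))
p=cams.camera('scene')
for l in ['reagent_bottle','vial','beaker']: print(l,[(np.round(d['at'],3).tolist(),round(d['confidence'],2)) for d in cams.find_in(l,p)])
E
```

```text
[0.4417 0.1279 0.0718] F tool [-0.39 -0.1   1.35] M [-0.08  -0.004 -0.082] 44.95
4 axle tool y,z [-0.0011 -0.1297] [ 0.12  0.12 -0.07 -0.07]
[[-0.095, -0.0013, 0.0925], [-0.09, -0.0011, 0.0924], [-0.085, -0.001, 0.0923], [-0.08, -0.0011, 0.0935], [-0.075, -0.0011, 0.0936], [-0.07, -0.0012, 0.0939], [-0.065, -0.001, 0.0949]]
17.0 [0.4417 0.1279 0.0718] 0.039608293740482324 [-1.5 -0.9  1.4] [ 16.3  -7.7 -20.   77.5  -0.2 151.4]
[0.4417 0.1279 0.0718] F tool [-0.58  0.1   1.17] M [-0.072 -0.061 -0.067] 44.95
reagent_bottle [([0.797, -0.046, 0.06], 0.84), ([0.563, 0.18, 0.057], 0.35)]
vial [([0.539, -0.478, 0.039], 0.7), ([0.442, 0.148, 0.091], 0.43)]
beaker [([0.607, 0.445, 0.041], 0.64)]
```

View pics/both13.png

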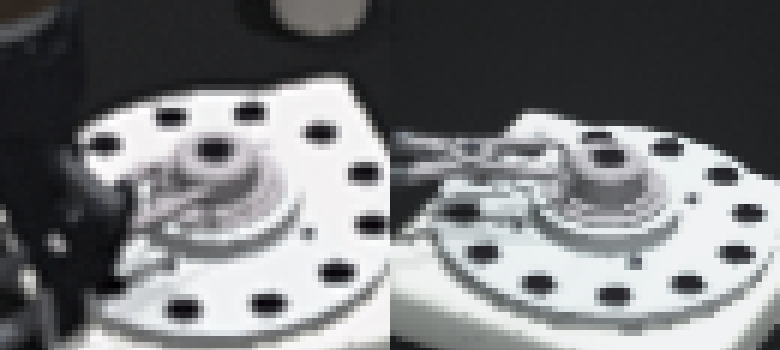

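View pics/side13.png

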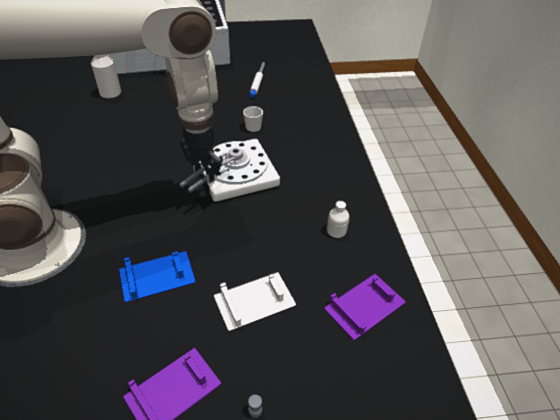

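The ring lies concentric round the stub on the washer (side view (215,190), scene view (608,200)). The washer takes about 3 N, and bottle, vial and beaker are where they were. Handing in.

```bash
python3 -c "
from h import *
print(bot.job_done()); o=get_obs(); print(o['time'],o['ee_pos'],o['opening'],o['wrist_force'])"
```

```text
the job is handed in; nothing more can be done
None
the job is handed in; nothing more can be done
```

I handed the job in at about 17 s. The ring is spread and lies round the stub on the washer, level with the groove. The gripper is still holding the pliers squeezed, set to 80 N. No verdict was reported.

I gripped the pliers, squeezed the handles to the stop, lifted them and lowered the ring over the stub until the washer took the load. I then recentred it sideways by about 2 mm and seated it again.

**Last checks**
- **Centring:** by the wrist camera, the ring is centred on the axle to about 0.3 mm. That image shows the pliers and turntable but not the ring itself; I took the ring's position from the pliers' dimensions.
- **Height:** the wrist force shows the ring bearing on the washer with about 3 N. The height worked out from the camera puts the ring's mid-plane at roughly 68–71 mm. The on-washer height is 71.25 mm, so the low end of that would be outside the 2 mm tolerance; I relied on the contact.
- **Squeeze:** the handles look parallel in the pictures and their stop screw is touching. The gripper opening stayed steady at 39–40 mm throughout. The data sheet says 44 mm at the stop.
- **Bystanders:** the networks report the bottle, vial and beaker within about 4 mm of where they started.

**Disagreements**
- **Fixed cameras:** these were about 2 mm off from the wrist camera sideways, so I went with the wrist camera.
- **Side probe:** pushing the ring sideways gave no clear contact over 5 mm, more than the nominal 4 mm of play. The centring is therefore checked by camera only, not by touch.

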